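# Shut the water stop valve with the adjustable wrench

## Robot

A 6-joint arm with a two-finger parallel gripper is mounted at the origin on a cart in front of the work surface, level with it; the furniture and walls round the work are solid. World frame = base frame: x ahead of the robot, y to its left, z up, the work surface at z = 0. Lengths are in m, angles in rad, forces in N, time in s.
With the tool pointing down it reaches from about 0.35 to 0.725 m from the base axis. Payload 6 kg.
Tool frame: the origin (TCP) lies at the centre of the arm's flange, where the gripper is bolted on; the fingertips stand 173 mm ahead of it and the grasp point (between the pads) lies 155 mm ahead of it (robot.tip_extent is the distance from the TCP to the fingertips, in m); z points along the fingers, y is the line along which they close (so a half turn about z gives the same grasp; the last joint's range is limited). The gripper opens to 85 mm and grips with 20 to 120 N. Pads are 22 mm wide; open, the fingers measure 114 mm over their backs; the gripper's body (76 mm by 85 mm) begins 54 mm behind the grasp point. The pads swing forward as they close: fully open they stand 13 mm farther back than shut.
Start: joints at [1.541, 0.04, 0.085, 0, -1.615, -0.334], TCP at [0.213, 0.561, 0.405] pointing down, gripper open.
Joint ranges: [-2.56, 2.56], [-1.29, 2.01], [-1.08, 1.49], [-3.29, 1.98], [-2.81, -0.18], [-2.99, 2.99]. Speed limits (rad/s): [2.57, 2.57, 3.01, 3.14, 3.14, 3.14].

## Interface

Orientations are given as a unit quaternion [w, x, y, z].
In Python, from bench import robot, capture, camera_model, nets gives the robot as it stands.
- The arm moves only by the tool step_arm, never from a script. Its arguments are lists of equal length, an entry for each row: "jaw": the finger opening in mm, from 0 to 85.4; "offset": the shift along the tool's x, y, z in units of 25 mm (1.0 is 25 mm), a list of three; "rot": the turn, a rotation vector about the tool's x, y, z in units of 6 degrees (1.0 is 6 degrees), a list of three. In form: {"jaw": [jaw, ...], "offset": [[dx, dy, dz], ...], "rot": [[wx, wy, wz], ...]}. A call has 1 to 12 rows; each row shifts and turns the commanded pose from where the row before left it, along the tool's axes as they then stand; what a row does not reach is not made up. A row lasts 1/12 s, in which the tool goes at most 41.7 mm and 7.16 degrees, less where a joint would pass 70% of its speed; a pose out of reach is approached as far as the arm can. A call is refused whole if a number of a shift passes 1 or a number of a turn 1, either way. A call with a gripper value outside its range is refused whole. The fingers move at their own pace and stop on an object; "newtons" is the grip in N (left out, the last holds). Time passes only in rows, so rows that do not move let the fingers close. It gives the time, the measured TCP pose, the force, the opening and the grip force at its end, in the units of the state.
- robot.observe(): the state, without advancing time (a new reading comes with each control period).
- capture(name): name is "scene" or "top" or "wrist"; returns the picture (384x512x3 uint8, red, green, blue); there is no depth.
- camera_model(name): a dict with "fx", "fy", "cx", "cy" (pixels), "dist_coeffs" ([k1, k2, p1, p2, k3] as OpenCV has them; the pictures are not rectified), "R" (3x3) and "t" (3): a world point X has camera coordinates R X + t; the wrist camera has in their place "tool_from_camera" (4x4, takes a point from camera to tool coordinates, whose origin is the TCP and whose axes are the flange's). Camera axes: x right, y down, z forward; pixel columns grow to the right and rows downward; lengths in m; the calibration is good to about 2 mm. A picture is of the moment at which its call begins: read the wrist's pose just before it. camera_model takes no time and is no camera call.
- robot.finish_job(): hands the job in; it is judged then, once.
Trained networks look in the newest picture that a camera, given by its name, has taken for a name from the list of things; names that differ only in an ending like _2 or _b are one class to them, and where a whole thing is asked for, a point or a joint stands for the part that bears it (a point fixed in the world has none). Each returns a list of dicts, best first, with "score" (0 to 1); they miss things now and then, are a little off and sometimes report something else, mostly with a low value. They report only what shows in the picture. A call takes as long as a camera call.
- nets.find_in(camera, thing): "rect" ([centre column, centre row, width, height] as shares, 0 to 1, of the picture: columns of its width, rows of its height, round what is visible of it).
- nets.masks_of(camera, thing): "region" (384x512 bool, what is visible of it) and "rect" ([centre column, centre row, width, height] as shares, 0 to 1, of the picture: columns of its width, rows of its height, round what is visible of it).
The state is a dict: "t": time; "joint_positions": joint angles; "qvel": joint speeds; "effort": joint torques, N m; "eef_pos": TCP position; "orientation": TCP orientation; "contact_force": force on the tool from outside, world axes, zero at the start; "wrist_torque": the same for the moment, N m; "grip_width": finger opening in m; "grip_force": force on a finger pad.
Only numpy, scipy, OpenCV 4.12 (cv2) and the standard library are available. Lean on these libraries where they do the work, as an engineer would, in place of code of your own. Each camera call takes 0.05 s, during which the arm holds its last target. There are 200 camera calls.

## Task

Shut the drinks-water stop valve with the adjustable wrench: lay the wrench flat on the rubber disc of the sloping plate with its open jaws around the hexagon nut, let go of it, and roll its worm with a fingertip until the jaws fit the nut snugly. Only then turn the nut clockwise with the wrench until it comes to its stop, and leave the wrench on the nut. Do not turn the nut with loose jaws, and do not knock over or push away the ramekin, shaker and tumbler that stand about.

Things in the scene. Friction and masses are not known exactly. Their poses are not given: they have to be found in the camera images.
- wrench_grip (a point): On the handle of the loose steel adjustable wrench (218 mm long, 0.4 kg, balanced 47 mm behind its mouth), 100 mm behind the mouth, half-way up. Axes of the wrench: x from handle to mouth, y to the movable jaw, z out of the upper face. Handle 24 mm wide, 14 mm thick from 80 to 194 mm behind the mouth, its underside 3 mm higher than the head's. It starts flat on the table, worm up.
- wrench_mouth (a point): Mouth of the wrench, 10 mm above its underside; axes as wrench_grip. The nut's axis lies here when the nut touches the fixed jaw. Fixed jaw's face: plane y = -14 mm; movable jaw's face: y = +24 mm - wrench_jaw. Jaws reach from x = -21 to +10 mm, back wall of the throat at x = -20 mm, open towards +x. Head 20 mm thick, 66 mm wide.
- worm_centre (a point): Centre of the wrench's worm, a knurled thumb roller 24 mm thick, 22 mm long, axis y; 40 mm behind the mouth, 8 mm to the movable jaw's side, 14 mm above the underside. Axes as wrench_grip. It stands 6 mm proud of the head: a fingertip pressed on its top with about 10 N and drawn towards +x (to the jaws) rolls it in closing without slipping; lift off, go back and repeat.
- wrench_worm (a joint): Turn of the worm, rad; grows as it closes the jaw. Stays where it is left (friction 0.04 N m, some 3.5 N at its rim).
- wrench_jaw (a joint): Travel of the movable jaw, m: mouth = 38 mm - this value; starts at 1 to 4 mm. Driven by the worm, 2.4 mm per rad; pushed directly it hardly moves. At about 10 mm both jaws bear on the nut and the worm turns no further.
- nut_centre (a point): On the axis of the steel hexagon nut, 10 mm above the rubber disc round it; turns with the nut. z points out along the axis, 30 degrees from vertical. Nut 28 mm across flats, 32 mm across corners, 16 mm high. A wrench fits with its x along the nut's +y (handle to -y; the intended way) or 60 degrees from it; flat on the disc and against the fixed jaw, wrench_mouth coincides with this point.
- valve_nut (a joint): Turn of the nut, rad, clockwise seen from outside (looking against its z) is positive; starts at 0 to 0.2, stop (shut) at 1.0. Turning takes about 0.12 N m.
- valve_stand: Fixed steel stand; origin on the table under the middle of the sloping plate (150 along the slope x 160 mm, 100 mm up at its middle, falling 30 degrees to -x). On it a grippy rubber disc, 124 mm across, 6 mm thick. x points to the high back. A glass splash shelf, 240 mm wide, 282 to 296 mm above the table, covers x = -5 to 103 mm: a tool at the nut must lean as the plate does.
- ramekin: Loose ramekin, 65 mm across, 37 mm high; origin at its underside. Leave alone.
- shaker: Loose glass shaker, 41 mm across, 84 mm high; origin at its underside. Leave alone.
- tumbler: Loose tumbler, 66 mm across, 99 mm high; origin at its underside. Leave alone.

How it is judged:
On the way, in this order (a step that is already met when the one before it is completed fails the run):
1. the wrench lies flat on the disc with its open jaws around the nut, let go (distance between wrench_mouth and nut_centre below 0.014 m and angle between the z axis of wrench_mouth and the z axis of nut_centre, either way round below 0.1 rad and contact force between the fingers and wrench below 0.5 N), for 0.2 s.
2. the worm is rolled until the jaws fit the nut (mouth under 29.5 mm), the nut not yet turned (distance between wrench_mouth and nut_centre below 0.01 m and value of joint wrench_jaw above 0.0085 m and value of joint valve_nut below 0.35 rad), for 0.2 s.
3. the nut is turned to its stop with the wrench on it (value of joint valve_nut above 0.95 rad and distance between wrench_mouth and nut_centre below 0.01 m), for 0.1 s.
At the end, for the whole second after the job is handed in: The nut stands at its stop (over 0.95 rad), the wrench rests on it flat on the disc (mouth point within 10 mm of the nut's, within 0.1 rad of flat), its mouth still no wider than 29.5 mm, and it is let go and at rest (all of step 3 and value of joint wrench_jaw above 0.0085 m and angle between the z axis of wrench_mouth and the z axis of nut_centre, either way round below 0.1 rad and linear speed of wrench below 0.02 m/s); the robot touches nothing.
It fails at once if the nut is turned (past 0.35 rad) while the wrench is not on it or its mouth is wider than 30 mm (value of joint valve_nut above 0.35 rad and (value of joint wrench_jaw below 0.008 m or distance between wrench_mouth and nut_centre above 0.016 m)).
It fails at once if the ramekin, shaker or tumbler is pushed away (40 mm) or knocked over (distance of any of ramekin, shaker, tumbler from where it was at the start of the episode above 0.04 m or angle between any of shaker, tumbler's own z axis and vertical above 0.7 rad).
It also fails if it takes over 70 s, if anything falls off the work surface, if the arm or the gripper's body presses on something with over 40 N, if the wrist force passes 120 N, or if a joint passes its speed limit or range.

## Working session

There is one attempt and no reset: what is moved stays moved. The work goes in short steps, Python scripts to look and compute and a tool call to move; the robot and the scene stay as the last step left them, time stands still between calls to the robot, and variables do not carry over. Pictures are saved under pics/ and viewed, at most 10 in all, crops included, and the job is handed in when it is done.

Besides the shell and the picture viewer there is one more tool, called after ">>>" by a JSON object that holds its "name" and its "arguments", one argument or row to a line. step_arm: Moves the arm, as the interface text tells. Its arguments: {"type":"object","properties":{"jaw":{"type":"array"},"offset":{"type":"array"},"rot":{"type":"array"},"newtons":{"type":"number"}},"required":["jaw","offset","rot"]}

```bash
ls; mkdir -p pics
python3 - <<'E'
from bench import robot, capture, camera_model, nets
import cv2,numpy as np
s=robot.observe(); print(s['t'],s['eef_pos'],s['orientation'],s['contact_force'])
ims={}
for n in ['scene','top']:
    ims[n]=capture(n); cv2.imwrite(f'pics/{n}0.png',ims[n][:,:,::-1])
    m=camera_model(n); print(n,{k:np.round(np.array(v),3).tolist() for k,v in m.items()})
    for th in ['wrench_grip','wrench_worm','wrench_jaw','nut_centre','valve_stand','ramekin','shaker','tumbler']:
        try: r=nets.masks_of(n,th)
        except Exception as e: print(th,e); continue
        print(th,[(round(d['score'],2),np.round(np.array(d['rect'])*[512,384,512,384],0).tolist()) for d in r[:2]])
m=camera_model('wrist');print(m)
cv2.imwrite('pics/both0.png',np.hstack([ims['scene'],ims['top']])[:,:,::-1][:,:,:])
E
```

```text
pics
0.0 [0.21337673 0.5607447  0.40367907] [ 8.84946752e-04  9.83504708e-01 -1.80880341e-01 -9.52670791e-05] [-0.2378656  -0.14737014  0.17444525]
scene {'fx': 425.027, 'fy': 425.027, 'cx': 259.736, 'cy': 192.99, 'dist_coeffs': [-0.08, 0.0, 0.0, 0.0, 0.0], 'R': [[0.812, -0.583, 0.009], [-0.238, -0.346, -0.908], [0.533, 0.735, -0.42]], 't': [-0.29, 0.232, 1.094]}
wrench_grip [(0.65, [239.0, 191.0, 25.0, 27.0])]
wrench_worm [(0.3, [186.0, 173.0, 14.0, 33.0])]
wrench_jaw []
nut_centre [(0.7, [381.0, 235.0, 13.0, 14.0])]
valve_stand [(0.9, [395.0, 223.0, 122.0, 147.0])]
ramekin [(0.63, [308.0, 298.0, 31.0, 28.0])]
shaker [(0.51, [283.0, 189.0, 11.0, 20.0])]
tumbler [(0.95, [185.0, 172.0, 21.0, 32.0])]
top {'fx': 393.939, 'fy': 393.939, 'cx': 255.465, 'cy': 182.185, 'dist_coeffs': [-0.078, 0.0, 0.0, 0.0, 0.0], 'R': [[-0.004, -1.0, -0.006], [-0.995, 0.004, -0.099], [0.099, 0.006, -0.995]], 't': [0.103, 0.451, 1.425]}
wrench_grip [(0.65, [193.0, 171.0, 46.0, 48.0])]
wrench_worm [(0.56, [184.0, 162.0, 6.0, 3.0])]
wrench_jaw []
nut_centre [(0.49, [371.0, 160.0, 5.0, 10.0])]
valve_stand [(0.75, [377.0, 148.0, 96.0, 76.0])]
ramekin []
shaker []
tumbler [(0.83, [137.0, 203.0, 23.0, 14.0]), (0.71, [373.0, 159.0, 6.0, 11.0])]
{'fx': 330.24740076246246, 'fy': 330.24740076246246, 'cx': 255.08786926900143, 'cy': 189.07387164860862, 'dist_coeffs': array([-0.09859724,  0.        ,  0.        ,  0.        ,  0.        ]), 'tool_from_camera': array([[ 8.13077946e-04, -9.56126325e-01, -2.92953561e-01,
         7.50532620e-02],
       [ 9.99999616e-01,  6.81342915e-04,  5.51717945e-04,
         1.46368205e-03],
       [-3.27910219e-04, -2.92953897e-01,  9.56126512e-01,
         3.10757791e-02],
       [ 0.00000000e+00,  0.00000000e+00,  0.00000000e+00,
         1.00000000e+00]])}
```

Run:
```python
import cv2,numpy as np
t=cv2.imread('pics/top0.png');s=cv2.imread('pics/scene0.png')
a=cv2.resize(s[120:330,130:470],(800,494))
b=cv2.resize(t[90:250,110:440],(800,388))
cv2.imwrite('pics/a.png',a);cv2.imwrite('pics/b.png',b)
```

```text
(no output)
```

View pics/a.png

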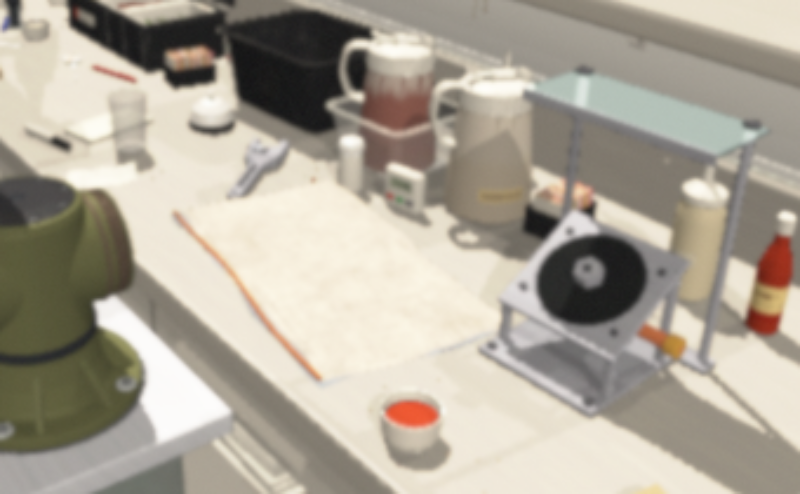

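View pics/b.png

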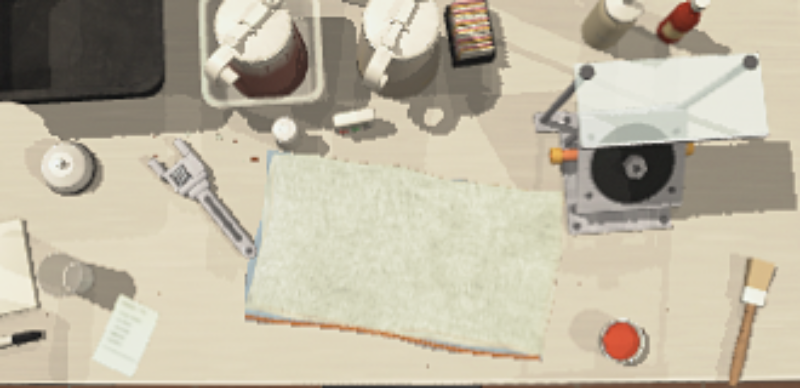

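The scene shows the wrench at about (238,191) in the scene view and (193,171) in the top view. Its mouth points up-left (world +x+y), and the stand is on the right with its nut near (381,235) and (371,160). The ramekin is in front of the stand, the shaker beyond the wrench, and the tumbler to its left.

```bash
cat > h.py <<'E'
from bench import robot, capture, camera_model, nets
import cv2, numpy as np
from scipy.spatial.transform import Rotation as Ro
def tcp(s=None):
    s=s or robot.observe(); q=np.array(s['orientation']); return np.array(s['eef_pos']), Ro.from_quat(q[[1,2,3,0]]).as_matrix()
def cam(n,pose=None):
    m=camera_model(n); K=np.array([[m['fx'],0,m['cx']],[0,m['fy'],m['cy']],[0,0,1]])
    if n=='wrist':
        p,R=pose or tcp(); T=np.eye(4);T[:3,:3]=R;T[:3,3]=p; W=np.linalg.inv(T@m['tool_from_camera']); return K,np.array(m['dist_coeffs']),W[:3,:3],W[:3,3]
    return K,np.array(m['dist_coeffs']),np.array(m['R']),np.array(m['t'])
def ray(c,uv):
    K,d,R,t=c; n=cv2.undistortPoints(np.array(uv,float).reshape(-1,1,2),K,d)[:,0]
    D=np.c_[n,np.ones(len(n))]@R; return -R.T@t, D/np.linalg.norm(D,axis=1)[:,None]
def onz(c,uv,z):
    o,D=ray(c,uv); return o+D*((z-o[2])/D[:,2])[:,None]
def tri(os,ds):
    A=0;b=0
    for o,d in zip(os,ds):
        P=np.eye(3)-np.outer(d,d);A=A+P;b=b+P@o
    x=np.linalg.solve(A,b); return x,[np.linalg.norm((np.eye(3)-np.outer(d,d))@(x-o)) for o,d in zip(os,ds)]
def proj(c,X):
    K,d,R,t=c; return cv2.projectPoints(np.array(X,float).reshape(-1,1,3),cv2.Rodrigues(R)[0],t,K,d)[0][:,0]
E
python3 - <<'E'
from h import *
print(robot.tip_extent, tcp()[1])
cs={n:cam(n) for n in ['scene','top']}
M={}
for n in cs:
    capture(n)
    for th in ['wrench_grip','nut_centre','ramekin','shaker','tumbler']:
        r=nets.masks_of(n,th)
        if r:
            ys,xs=np.nonzero(r[0]['region']); M[n,th]=(xs.mean(),ys.mean()); print(n,th,round(r[0]['score'],2),np.round(M[n,th],1),len(xs))
            if th=='wrench_grip':
                P=onz(cs[n],np.c_[xs,ys],0.012)[:,:2]; c=P.mean(0); w,v=np.linalg.eigh(np.cov((P-c).T)); a=v[:,1]; a*=np.sign(a[1]); q=(P-c)@a
                print('  wrench c',c,'axis az',np.degrees(np.arctan2(a[1],a[0])),'ext',q.min(),q.max(),'front',c+a*q.max(),'back',c+a*q.min())
for th in ['nut_centre','wrench_grip','shaker','tumbler','ramekin']:
    if ('scene',th) in M and ('top',th) in M:
        rs=[ray(cs[n],M[n,th]) for n in cs]; print(th,tri([r[0] for r in rs],[r[1][0] for r in rs]))
    elif ('scene',th) in M: print(th,onz(cs['scene'],M['scene',th],0.03))
E
```

```text
0.1734 [[ 9.34550133e-01 -3.55831490e-01 -2.04573675e-05]
 [-3.55831489e-01 -9.34550124e-01 -1.32672729e-04]
 [ 2.80906996e-05  1.31268692e-04 -9.99999991e-01]]
scene wrench_grip 0.84 [239.2 189.5] 310
  wrench c [0.50281765 0.33522984] axis az 40.64444923841734 ext -0.1230040307502869 0.09764736709840113 front [0.57690917 0.39883373] back [0.40948635 0.25510956]
scene nut_centre 0.55 [379.4 235.4] 112
scene ramekin 0.62 [304.4 298.2] 621
scene shaker 0.53 [278.1 187.8] 215
scene tumbler 0.94 [183.9 171.2] 381
top wrench_grip 0.72 [193. 170.] 507
  wrench c [0.49969432 0.33436444] axis az 40.50316154416861 ext -0.12317167431905675 0.09216393814511396 front [0.56977303 0.39422399] back [0.40603826 0.25436566]
top nut_centre 0.41 [371.4 158.3] 75
top ramekin 0.75 [365.7 230. ] 262
top tumbler 0.79 [136.8 203.6] 325
nut_centre (array([ 0.52416395, -0.30316689,  0.11214457]), [np.float64(0.000843567565058396), np.float64(0.0008435675650585788)])
wrench_grip (array([0.5001764 , 0.33369173, 0.01231664]), [np.float64(0.0008367581383248829), np.float64(0.0008367581383249028)])
shaker [[0.60668868 0.23131658 0.03      ]]
tumbler (array([0.37262366, 0.53158706, 0.04999938]), [np.float64(0.0005532420680316183), np.float64(0.0005532420680314445)])
ramekin (array([ 0.27380614, -0.30023251,  0.0215443 ]), [np.float64(0.0010438467540606594), np.float64(0.001043846754060777)])
```

```bash
cat >> h.py <<'E'
def axes(x,z):  # tool frame from tool z and approximate x
    z=z/np.linalg.norm(z); x=x-z*(x@z); x/=np.linalg.norm(x); return np.c_[x,np.cross(z,x),z]
def plan(p,R,N=None,start=None,tmax=0.95):
    p0,R0=start or tcp(); q=R0.T@(np.array(p)-p0); w=Ro.from_matrix(R0.T@R).as_rotvec()
    N0=N or 1
    while True:
        A=sum(Ro.from_rotvec(w*k/N0).as_matrix() for k in range(N0)); d=np.linalg.solve(A,q)/0.025; r=np.degrees(w)/N0/6
        if max(abs(d).max(),abs(r).max())<=tmax or N: break
        N0+=1
    print('rows',N0,'offset',np.round(d,3).tolist(),'rot',np.round(r,3).tolist()); return d,r,N0
def az(a): a=np.radians(a); return np.array([np.cos(a),np.sin(a),0])
E
python3 - <<'E'
from h import *
plan([0.49,0.325,0.33],axes(-az(40.5),np.array([0,0,-1.])),24)
E
```

```text
rows 24 offset [0.58, -0.441, 0.124] rot [0.0, -0.0, 0.824]
```

>>> {"name": "step_arm", "arguments": {
  "jaw": [85,85,85,85,85,85,85,85,85,85,85,85],
  "offset": [
    [0.58,-0.44,0.12],
    [0.58,-0.44,0.12],
    [0.58,-0.44,0.12],
    [0.58,-0.44,0.12],
    [0.58,-0.44,0.12],
    [0.58,-0.44,0.12],
    [0.58,-0.44,0.12],
    [0.58,-0.44,0.12],
    [0.58,-0.44,0.12],
    [0.58,-0.44,0.12],
    [0.58,-0.44,0.12],
    [0.58,-0.44,0.12]
  ],
  "rot": [
    [0,0,0.82],
    [0,0,0.82],
    [0,0,0.82],
    [0,0,0.82],
    [0,0,0.82],
    [0,0,0.82],
    [0,0,0.82],
    [0,0,0.82],
    [0,0,0.82],
    [0,0,0.82],
    [0,0,0.82],
    [0,0,0.82]
  ]
}}

```text
t: 2.5
eef_pos: [0.4196, 0.5215, 0.3682]
orientation: [0.0, 0.765, -0.644, 0.0]
contact_force: [-0.4, 0.3, 0.3]
grip_width: 0.085
grip_force: 0.0
```

>>> {"name": "step_arm", "arguments": {
  "jaw": [85,85,85,85,85,85,85,85,85,85,85,85],
  "offset": [
    [0.58,-0.44,0.12],
    [0.58,-0.44,0.12],
    [0.58,-0.44,0.12],
    [0.58,-0.44,0.12],
    [0.58,-0.44,0.12],
    [0.58,-0.44,0.12],
    [0.58,-0.44,0.12],
    [0.58,-0.44,0.12],
    [0.58,-0.44,0.12],
    [0.58,-0.44,0.12],
    [0.58,-0.44,0.12],
    [0.58,-0.44,0.12]
  ],
  "rot": [
    [0,0,0.82],
    [0,0,0.82],
    [0,0,0.82],
    [0,0,0.82],
    [0,0,0.82],
    [0,0,0.82],
    [0,0,0.82],
    [0,0,0.82],
    [0,0,0.82],
    [0,0,0.82],
    [0,0,0.82],
    [0,0,0.82]
  ]
}}

```text
t: 3.5
eef_pos: [0.4912, 0.3249, 0.3324]
orientation: [-0.0, -0.349, 0.937, -0.0]
contact_force: [0.1, 0.4, 0.1]
grip_width: 0.0848
grip_force: 0.0
```

Run:
```python
from h import *
s=robot.observe(); print(s['t'],np.round(s['joint_positions'],3),s['eef_pos']); pose=tcp(s); print(pose[1].round(3))
im=capture('wrist'); c=cam('wrist',pose); cv2.imwrite('pics/w1.png',im[:,:,::-1])
for th in ['wrench_grip','wrench_worm','wrench_jaw']:
    r=nets.masks_of('wrist',th)
    for d in r[:1]:
        ys,xs=np.nonzero(d['region']); print(th,d['score'],np.round(np.array(d['rect'])*[512,384,512,384]),xs.mean(),ys.mean()); 
        if th=='wrench_grip':
            cnt=max(cv2.findContours(d['region'].astype(np.uint8),0,2)[0],key=len)[:,0]
            P=onz(c,cnt,0.017)[:,:2]; np.save('cnt.npy',P); print(cv2.minAreaRect(P.astype(np.float32)*1000))
```

```text
3.5 [ 0.925  0.015 -0.072  0.    -1.484 -1.783] [0.49115482 0.32487793 0.3324063 ]
[[-0.757 -0.654 -0.   ]
 [-0.654  0.757 -0.   ]
 [ 0.    -0.    -1.   ]]
wrench_grip 0.57 [256. 161.  65. 236.] 254.90036944345132 175.77535454653795
((488.5020751953125, 322.5152282714844), (217.41505432128906, 62.24353790283203), 40.41975021362305)
wrench_worm 0.82 [263. 234.  22.  17.] 261.3258426966292 233.20224719101122
wrench_jaw 0.69 [281. 260.  16.  42.] 280.96082949308754 263.1152073732719
```

View pics/w1.png

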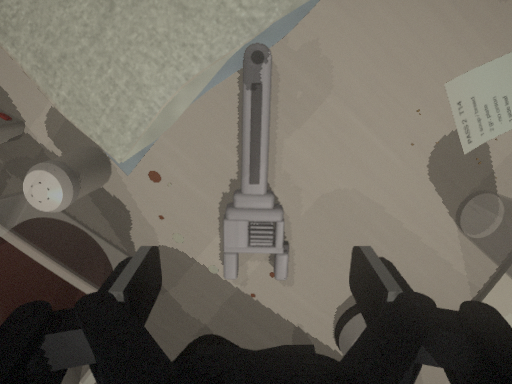

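The wrench lies along the wrist picture: mouth at the bottom (about (256,270)), worm at (262,234), handle up to (257,48), and the movable jaw on the right.

Run:
```python
from h import *
P=np.load('cnt.npy'); a=np.radians(40.42); ex=np.array([np.cos(a),np.sin(a)]); ey=np.array([-ex[1],ex[0]])
x=P@ex; x-=x.max()-0.010; y=P@ey
for lo,hi in [(-.19,-.16),(-.16,-.13),(-.13,-.1),(-.1,-.085),(-.06,-.02)]:
    m=(x>lo)&(x<hi); yy=y[m]; c=(yy.min()+yy.max())/2; print(lo,hi,yy[yy>c].mean(),yy[yy<c].mean(),(yy[yy>c].mean()+yy[yy<c].mean())/2)
m=(x>-.19)&(x<-.085); up=m&(y>y[m].mean()); dn=m&(y<y[m].mean())
print(np.polyfit(x[up],y[up],1),np.polyfit(x[dn],y[dn],1), 'mouth s',(P@ex).max()-.01)
```

```text
-0.19 -0.16 -0.06054232619927719 -0.08318051493942731 -0.07186142056935226
-0.16 -0.13 -0.06037022254862415 -0.08320858306704954 -0.07178940280783684
-0.13 -0.1 -0.060335819201667015 -0.06118546178581112 -0.06076064049373907
-0.1 -0.085 -0.06113109100456205 -0.08489079044763533 -0.07301094072609869
-0.06 -0.02 -0.0438908771668688 -0.0989952495323039 -0.07144306334958635
[-0.00777672 -0.0617724 ] [-0.01985296 -0.08660097] mouth s 0.6797243966851817
```

Run:
```python
from h import *
c=cam('wrist',(np.zeros(3),np.eye(3)))
for L in [.155,.16,.165,.173,.18]: print(L,proj(c,[[11,0.0425*1000,L*1e3],[-11,42.5,L*1e3],[11,-42.5,L*1e3],[11,57,L*1e3]] /np.array(1e3)).round(0).tolist())
im=cv2.imread('pics/w1.png')[230:330,90:420]; cv2.imwrite('pics/w1c.png',cv2.resize(im,None,fx=2.4,fy=2.4))
```

```text
0.155 [[358.0, 250.0], [353.0, 294.0], [157.0, 250.0], [392.0, 250.0]]
0.16 [[355.0, 245.0], [350.0, 288.0], [160.0, 245.0], [387.0, 244.0]]
0.165 [[352.0, 240.0], [347.0, 282.0], [163.0, 240.0], [383.0, 239.0]]
0.173 [[347.0, 232.0], [343.0, 273.0], [167.0, 232.0], [377.0, 232.0]]
0.18 [[343.0, 226.0], [340.0, 266.0], [171.0, 226.0], [372.0, 226.0]]
```

View pics/w1c.png

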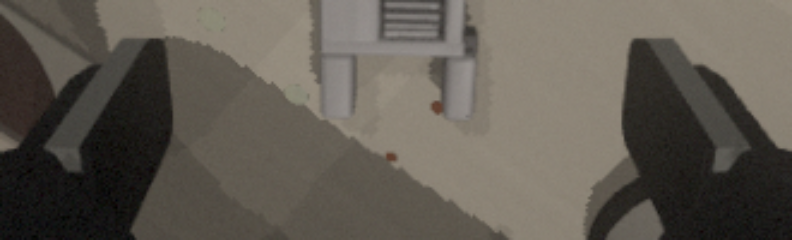

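>>> {"name": "step_arm", "arguments": {
  "jaw": [85,85,85,85,85,85,70,55,50,50],
  "offset": [
    [0,-0.04,0.8],
    [0,0,0.8],
    [0,0,0.8],
    [0,0,0.8],
    [0,0,0.8],
    [0,0,0.8],
    [0,0,0.8],
    [0,0,0.64],
    [0,0,0],
    [0,0,0]
  ],
  "rot": [
    [0,0,0.13],
    [0,0,0],
    [0,0,0],
    [0,0,0],
    [0,0,0],
    [0,0,0],
    [0,0,0],
    [0,0,0],
    [0,0,0],
    [0,0,0]
  ]
}}

```text
t: 4.53
eef_pos: [0.4916, 0.3256, 0.1761]
orientation: [-0.001, -0.345, 0.939, -0.001]
contact_force: [0.5, 0.2, 0.9]
grip_width: 0.0503
grip_force: 0.0
```

>>> {"name": "step_arm", "arguments": {
  "jaw": [30,20,15,15,15,15,15,15],
  "newtons": 100,
  "offset": [
    [0,0,0],
    [0,0,0],
    [0,0,0],
    [0,0,0],
    [0,0,0],
    [0,0,0],
    [0,0,0],
    [0,0,0]
  ],
  "rot": [
    [0,0,0],
    [0,0,0],
    [0,0,0],
    [0,0,0],
    [0,0,0],
    [0,0,0],
    [0,0,0],
    [0,0,0]
  ]
}}

```text
t: 5.2
eef_pos: [0.4922, 0.3255, 0.1788]
orientation: [0.001, -0.345, 0.939, 0.0]
contact_force: [-1.7, -1.3, 5.8]
grip_width: 0.0211
grip_force: 99.7
```

>>> {"name": "step_arm", "arguments": {
  "jaw": [15,15,15,15,15,15],
  "offset": [
    [0,0,-0.3],
    [0,0,-0.6],
    [0,0,-0.9],
    [0,0,-0.9],
    [0,0,-0.9],
    [0,0,-0.7]
  ],
  "rot": [
    [0,0,0],
    [0,0,0],
    [0,0,0],
    [0,0,0],
    [0,0,0],
    [0,0,0]
  ]
}}

```text
t: 5.7
eef_pos: [0.4914, 0.3249, 0.2854]
orientation: [-0.0, -0.344, 0.939, 0.0]
contact_force: [0.3, -0.0, -4.1]
grip_width: 0.0211
grip_force: 98.6
```

```bash
cat >> h.py <<'E'
def stand(psi): # stand x (level), y, plate normal, downhill->uphill u
    p=np.radians(psi); xs=np.array([np.cos(p),np.sin(p),0]); ys=np.array([-np.sin(p),np.cos(p),0]); zs=np.array([0,0,1.])
    n=-0.5*xs+np.sqrt(.75)*zs; return xs,ys,n
def toolR(psi,th): # wrench x = stand y turned clockwise th about n; tool x=-wrench x, tool z=-n
    xs,ys,n=stand(psi); wx=Ro.from_rotvec(-n*th).apply(ys); return axes(-wx,-n)
E
python3 - <<'E'
from h import *
s=robot.observe(); print(s['t'],s['grip_width'],s['eef_pos'],np.round(s['joint_positions'],2))
R=toolR(3.6,0.1); nut=np.array([.524,-.303,.112])
p=nut-R@np.array([0.03,-0.08,0.25]); print(p,proj(cam('wrist',(p,R)),nut))
p0,R0=tcp()
mid=np.array([0.45,0.0,0.33]); 
plan(p,R,30)
E
```

```text
5.7 0.021136614373574867 [0.4914206  0.32487894 0.28536772] [ 0.92  0.03 -0.14 -0.   -1.4  -1.79]
[ 0.33065962 -0.27725234  0.29020369] [[139.4863843  159.35783265]]
rows 30 offset [0.835, -0.182, -0.014] rot [0.149, -0.085, -0.258]
```

>>> {"name": "step_arm", "arguments": {
  "jaw": [15,15,15,15,15,15,15,15,15,15,15,15],
  "offset": [
    [0.83,-0.18,-0.01],
    [0.83,-0.18,-0.01],
    [0.83,-0.18,-0.01],
    [0.83,-0.18,-0.01],
    [0.83,-0.18,-0.01],
    [0.83,-0.18,-0.01],
    [0.83,-0.18,-0.01],
    [0.83,-0.18,-0.01],
    [0.83,-0.18,-0.01],
    [0.83,-0.18,-0.01],
    [0.83,-0.18,-0.01],
    [0.83,-0.18,-0.01]
  ],
  "rot": [
    [0.15,-0.08,-0.26],
    [0.15,-0.08,-0.26],
    [0.15,-0.08,-0.26],
    [0.15,-0.08,-0.26],
    [0.15,-0.08,-0.26],
    [0.15,-0.08,-0.26],
    [0.15,-0.08,-0.26],
    [0.15,-0.08,-0.26],
    [0.15,-0.08,-0.26],
    [0.15,-0.08,-0.26],
    [0.15,-0.08,-0.26],
    [0.15,-0.08,-0.26]
  ]
}}

```text
t: 6.7
eef_pos: [0.3682, 0.1019, 0.2818]
orientation: [0.078, -0.491, 0.865, -0.071]
contact_force: [0.1, -0.8, -4.2]
grip_width: 0.0212
grip_force: 98.6
```

>>> {"name": "step_arm", "arguments": {
  "jaw": [15,15,15,15,15,15,15,15,15,15,15,15],
  "offset": [
    [0.83,-0.18,-0.01],
    [0.83,-0.18,-0.01],
    [0.83,-0.18,-0.01],
    [0.83,-0.18,-0.01],
    [0.83,-0.18,-0.01],
    [0.83,-0.18,-0.01],
    [0.83,-0.18,-0.01],
    [0.83,-0.18,-0.01],
    [0.83,-0.18,-0.01],
    [0.83,-0.18,-0.01],
    [0.83,-0.18,-0.01],
    [0.83,-0.18,-0.01]
  ],
  "rot": [
    [0.15,-0.08,-0.26],
    [0.15,-0.08,-0.26],
    [0.15,-0.08,-0.26],
    [0.15,-0.08,-0.26],
    [0.15,-0.08,-0.26],
    [0.15,-0.08,-0.26],
    [0.15,-0.08,-0.26],
    [0.15,-0.08,-0.26],
    [0.15,-0.08,-0.26],
    [0.15,-0.08,-0.26],
    [0.15,-0.08,-0.26],
    [0.15,-0.08,-0.26]
  ]
}}

```text
t: 7.7
eef_pos: [0.3239, -0.1477, 0.2828]
orientation: [0.155, -0.618, 0.758, -0.138]
contact_force: [0.4, 0.2, -4.2]
grip_width: 0.021
grip_force: 98.6
```

>>> {"name": "step_arm", "arguments": {
  "jaw": [15,15,15,15,15,15,15],
  "offset": [
    [0.83,-0.18,-0.01],
    [0.83,-0.18,-0.01],
    [0.83,-0.18,-0.01],
    [0.83,-0.18,-0.01],
    [0.83,-0.18,-0.01],
    [0.83,-0.18,-0.01],
    [0,0,0]
  ],
  "rot": [
    [0.15,-0.08,-0.26],
    [0.15,-0.08,-0.26],
    [0.15,-0.08,-0.26],
    [0.15,-0.08,-0.26],
    [0.15,-0.08,-0.26],
    [0.15,-0.08,-0.26],
    [0,0,0]
  ]
}}

```text
t: 8.28
eef_pos: [0.3325, -0.2763, 0.2894]
orientation: [0.19, -0.672, 0.695, -0.17]
contact_force: [-1.1, 0.9, -4.4]
grip_width: 0.0208
grip_force: 98.6
```

Run:
```python
from h import *
s=robot.observe(); print(s['t'],np.round(s['joint_positions'],3),s['eef_pos']); pose=tcp(s); print(pose[1].round(3)); print(toolR(3.6,.1).round(3))
im=capture('wrist'); cv2.imwrite('pics/w2.png',im[:,:,::-1]); np.savez('w2.npz',p=pose[0],R=pose[1])
for th in ['nut_centre','valve_stand']:
    for d in nets.masks_of('wrist',th)[:1]:
        ys,xs=np.nonzero(d['region']); print(th,d['score'],np.round(np.array(d['rect'])*[512,384,512,384]),xs.mean(),ys.mean())
```

```text
8.2833 [-0.304 -0.619 -0.624 -0.189 -1.082  0.317] [ 0.33253799 -0.2762818   0.28943796]
[[-0.025 -0.869  0.494]
 [-0.999  0.039  0.019]
 [-0.036 -0.493 -0.869]]
[[-0.024 -0.866  0.499]
 [-0.998  0.046  0.031]
 [-0.05  -0.498 -0.866]]
nut_centre 0.58 [136. 157.  54.  53.] 134.1599353796446 158.49434571890146
valve_stand 0.79 [158. 167. 316. 315.] 144.29761554312628 140.18047436813995
```

View pics/w2.png

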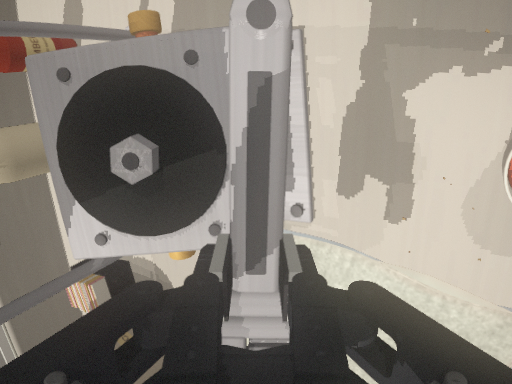

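The wrench sits square in the fingers. The nut is clear at (134,158) on the black disc (centre about (142,150)), with corners near the top and bottom. The plate runs from (30,65) to (310,220).

```bash
cat >> h.py <<'E'
def nutlook(im,pose,nut,n,psi,uv0):
    """metric contour of nut top on plane through nut+6mm; returns centre and hex angle (wrench-x clockwise from stand y, mod 60deg)"""
    c=cam('wrist',pose); g=cv2.cvtColor(im,cv2.COLOR_RGB2GRAY)
    s=6; u,v=map(int,uv0); r=45; cr=cv2.resize(g[v-r:v+r,u-r:u+r],None,fx=s,fy=s,interpolation=cv2.INTER_CUBIC)
    _,b=cv2.threshold(cr,0,255,cv2.THRESH_OTSU); 
    cn=[k for k in cv2.findContours(b,0,1)[0] if cv2.pointPolygonTest(cv2.convexHull(k),(r*s,r*s),False)>=0]
    k=cv2.convexHull(max(cn,key=cv2.contourArea))[:,0].astype(float); k=(k+.5)/s-.5+[u-r,v-r]
    xs,ys,_=stand(psi); up=np.cross(ys,n)  # uphill
    def met(h):
        o,D=ray(c,k); P=o+D*(((nut+n*h-o)@n)/(D@n))[:,None]; return np.c_[(P-nut)@ys,(P-nut)@up]
    return k,met
E
python3 - <<'E'
from h import *
z=np.load('w2.npz'); pose=(z['p'],z['R']); im=cv2.imread('pics/w2.png')[:,:,::-1].copy()
nut=np.array([.524,-.303,.112]); psi=3.6; n=stand(psi)[2]
k,met=nutlook(im,pose,nut,n,psi,(134,158)); P=met(0.006)
print(len(k),cv2.minAreaRect(P.astype(np.float32)*1000), cv2.minEnclosingCircle(P.astype(np.float32)*1000))
ap=cv2.approxPolyDP(P.astype(np.float32).reshape(-1,1,2)*1000,2.5,True)[:,0]; print(ap)
e=np.roll(ap,-1,0)-ap; print(np.c_[np.degrees(np.arctan2(e[:,1],e[:,0]))%60,np.hypot(*e.T)])
# plate: dark disc ellipse + bolts; plate left edge lines
g=cv2.cvtColor(im,cv2.COLOR_RGB2GRAY); b=(g<45).astype(np.uint8); b[:,225:]=0; b[245:]=0
lab=cv2.connectedComponentsWithStats(b)[0:3]; i=1+np.argmax(lab[2][1:,4]); cn=max(cv2.findContours((lab[1]==i).astype(np.uint8),0,1)[0],key=cv2.contourArea)
print('disc',cv2.fitEllipse(cn)); 
c=cam('wrist',pose)
# bolts TL,TR,BL,BR on plate plane (approx -16mm)
B=np.array([[63,75],[191,57],[101,240],[214,229],[296,211]],float); o,D=ray(c,B); Q=o+D*(((nut-n*.016-o)@n)/(D@n))[:,None]; xs,ys,_=stand(psi); up=np.cross(ys,n)
print(np.c_[(Q-nut)@ys,(Q-nut)@up]*1000)
E
```

```text
40 ((-3.8251662254333496, -0.5815982818603516), (37.1169548034668, 28.515281677246094), 68.21670532226562) ((-3.886587381362915, -0.5570554733276367), 18.56001853942871)
[[-19.695692   -6.6542916]
 [-10.450754  -17.857796 ]
 [  7.2676287 -11.019662 ]
 [ 13.053975    4.5606356]
 [  2.7855392  16.762104 ]
 [-12.498476   14.441459 ]]
[[ 9.528862 14.525405]
 [21.103317 18.992136]
 [ 9.625572 16.620092]
 [10.083084 15.947308]
 [ 8.63356  15.459189]
 [11.161949 22.289698]]
disc ((133.7516326904297, 131.53997802734375), (85.55863952636719, 123.06278228759766), 92.56853485107422)
[[ -64.81270743   48.28201996]
 [ -65.44236963  -43.64901507]
 [  61.18172856   47.5017518 ]
 [  59.74360099  -43.57862561]
 [  51.06916814 -107.16832391]]
```

>>> {"name": "step_arm", "arguments": {
  "jaw": [15,15,15,15],
  "offset": [
    [-0.6,-0.1,0.4],
    [-0.6,-0.1,0.4],
    [-0.6,-0.1,0.4],
    [0,0,0]
  ],
  "rot": [
    [0,0,0],
    [0,0,0],
    [0,0,0],
    [0,0,0]
  ]
}}

```text
t: 8.77
eef_pos: [0.3557, -0.2253, 0.2672]
orientation: [0.191, -0.674, 0.693, -0.169]
contact_force: [0.2, 0.4, -5.7]
grip_width: 0.0213
grip_force: 98.6
```

Run:
```python
from h import *
s=robot.observe(); pose=tcp(s); im=capture('wrist'); cv2.imwrite('pics/w3.png',im[:,:,::-1]); np.savez('w3.npz',p=pose[0],R=pose[1])
z=np.load('w2.npz'); nut=np.array([.524,-.303,.112]); psi=3.6; n=stand(psi)[2]
p1=(z['p'],z['R']); im1=cv2.imread('pics/w2.png')[:,:,::-1].copy()
print('nut proj',proj(cam('wrist',p1),nut),proj(cam('wrist',pose),nut), nets.find_in('wrist','nut_centre')[:1])
a=proj(cam('wrist',p1),nut)[0].astype(int); b=proj(cam('wrist',pose),nut)[0].astype(int)
crop=[cv2.resize(i[v-45:v+45,u-45:u+45],(400,400),interpolation=cv2.INTER_CUBIC) for i,(u,v) in ((im1,a),(im,b))]
print(a,b); cv2.imwrite('pics/nuts.png',np.hstack(crop)[:,:,::-1])
```

```text
nut proj [[136.93482559 162.7121648 ]] [[121.8965771   82.37711205]] [{'rect': [0.2338, 0.1919, 0.1254, 0.1557], 'score': 0.63}]
[136 162] [121  82]
```

View pics/nuts.png

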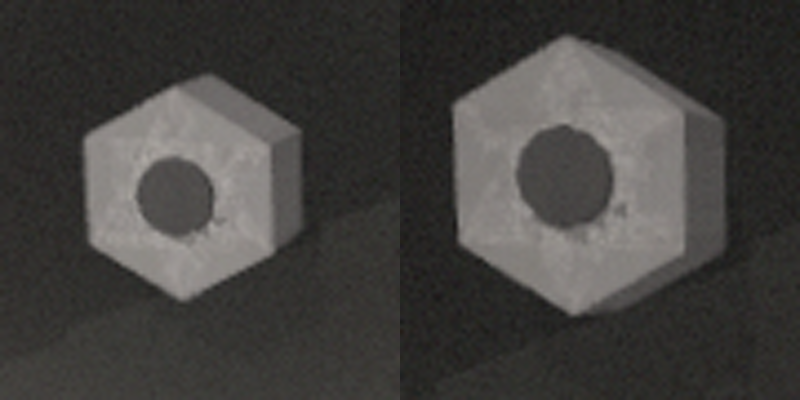

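Both crops show the hexagon top clearly, with a corner at the top and bottom and flats at the left and right. The six corners are readable in each.

Run:
```python
from h import *
C1=np.array([[177,86],[270,143],[272,248],[184,300],[88,243],[85,136]],float); C2=np.array([[168,36],[284,112],[284,250],[175,315],[60,243],[53,104]],float)
f=lambda C,u,v:(C+.5)/(400/90)-.5+[u-45,v-45]
z2,z3=np.load('w2.npz'),np.load('w3.npz'); c1=cam('wrist',(z2['p'],z2['R'])); c2=cam('wrist',(z3['p'],z3['R']))
U1,U2=f(C1,136,162),f(C2,121,82)
psi=3.6; xs,ys,n=stand(psi); up=np.cross(ys,n)
o1,D1=ray(c1,U1);o2,D2=ray(c2,U2); X=np.array([tri([o1,o2],[a,b])[0] for a,b in zip(D1,D2)]); top=X.mean(0); print('top centre',top,'nut_centre',top-n*.006)
for o,D in ((o1,D1),(o2,D2)):
    P=o+D*(((top-o)@n)/(D@n))[:,None]; m=P.mean(0); a=np.degrees(np.arctan2((P-m)@up,(P-m)@ys)); print('c',m,'r',np.linalg.norm(P-m,axis=1).round(4),'corner angles mod60',(a%60).round(1), (a%60).mean())
# stand origin & check
nc=top-n*.006; print('disc surface height',(nc-n*.01)[2],'plate top',(nc-n*.016)[2])
# plate normal from bolts in view1 & view2? print expected handle clearances
np.savez('nut.npz',nc=nc)
```

```text
top centre [ 0.52266539 -0.306193    0.11782878] nut_centre [ 0.52565947 -0.30600462  0.11263263]
c [ 0.52266313 -0.30619087  0.11782756] r [0.0161 0.0163 0.0159 0.0165 0.0167 0.0161] corner angles mod60 [9.9 8.1 7.3 8.4 8.7 8.6] 8.503687494291102
c [ 0.52273799 -0.30618984  0.11787073] r [0.0162 0.0161 0.016  0.0162 0.0162 0.0163] corner angles mod60 [9.2 9.  8.4 8.1 8.5 8.3] 8.608191162218317
disc surface height 0.10397237194463099 plate top 0.09877621952192436
```

Run:
```python
from h import *
nc=np.load('nut.npz')['nc']; xs,ys,n=stand(3.6)
ct=cam('top'); o=nc.copy()
for b,z in [((587,72),.296),((750,62),.296),((548,125),0.01)]:
    uv=np.array(b)*.4124+[110,90]; X=onz(ct,[uv],z)[0]; print(b,'stand x,y', (X-nc)@xs,(X-nc)@ys)
R=toolR(3.6,0.149); wx,wy=-R[:,0],R[:,1]
m=nc-wx*.0015-wy*.0033
L=.0937
for h in (.05,.004): 
    p=m-R@np.array([-L,0,.1688])+n*h; print(h,p); 
p=m-R@np.array([-L,0,.1688])+n*.05; plan(p,R,8)
```

```text
(587, 72) stand x,y 0.09561929951163659 0.10541778141535899
(750, 62) stand x,y 0.09611272926385071 -0.10449152204580239
(548, 125) stand x,y 0.08598401422994521 0.09915827628309574
0.05 [ 0.41302333 -0.40791327  0.29668452]
0.004 [ 0.43597794 -0.40646909  0.25684735]
rows 8 offset [0.885, -0.372, -0.001] rot [0.005, -0.012, 0.073]
```

>>> {"name": "step_arm", "arguments": {
  "jaw": [15,15,15,15,15,15,15,15,15,15],
  "offset": [
    [0.88,-0.37,0],
    [0.88,-0.37,0],
    [0.88,-0.37,0],
    [0.88,-0.37,0],
    [0.88,-0.37,0],
    [0.88,-0.37,0],
    [0.88,-0.37,0],
    [0.88,-0.37,0],
    [0,0,0],
    [0,0,0]
  ],
  "rot": [
    [0,-0.01,0.07],
    [0,-0.01,0.07],
    [0,-0.01,0.07],
    [0,-0.01,0.07],
    [0,-0.01,0.07],
    [0,-0.01,0.07],
    [0,-0.01,0.07],
    [0,-0.01,0.07],
    [0,0,0],
    [0,0,0]
  ]
}}

```text
t: 9.7
eef_pos: [0.4122, -0.4098, 0.2969]
orientation: [0.199, -0.652, 0.713, -0.162]
contact_force: [-0.3, 0.8, -3.8]
grip_width: 0.0209
grip_force: 98.7
```

Run:
```python
from h import *
nc=np.load('nut.npz')['nc']; xs,ys,n=stand(3.6); R=toolR(3.6,0.149); wx,wy=-R[:,0],R[:,1]; m=nc-wx*.0015-wy*.0033
s=robot.observe(); print(s['t'],np.round(s['joint_positions'],2),s['contact_force'],s['wrist_torque'])
p=m-R@np.array([-.0937,0,.1688])+n*.03; plan(p,R,2)
p0,R0=tcp(); mouth=p0+R0@np.array([-.0937,0,.1688]); print('mouth-nut in wrench axes',R0.T@(mouth-nc)*1000)
ims=[]
for c in ('scene','top'):
    im=capture(c); K=cam(c); fx=proj(K,mouth)[0]; u,v=fx.astype(int); print(c,fx, proj(K,mouth-R0[:,0]*.01+R0[:,1]*-.023)[0])
    ims.append(cv2.resize(im[v-40:v+40,u-40:u+40],(400,400),interpolation=cv2.INTER_CUBIC))
cv2.imwrite('pics/hov.png',np.hstack(ims)[:,:,::-1])
```

```text
9.7 [-0.54 -0.13 -0.2  -0.32 -1.08  0.55] [-0.33361882  0.84523862 -3.76750261] [-0.26126728  2.17124848  0.01940441]
rows 2 offset [-0.039, -0.011, 0.413] rot [0.02, -0.02, -0.011]
mouth-nut in wrench axes [  4.26628163  -2.15044781 -50.27753425]
scene [379.04123764 223.90378495] [382.56452536 216.33348813]
top [377.82391309 162.80346983] [376.39384129 156.17601369]
```

View pics/hov.png

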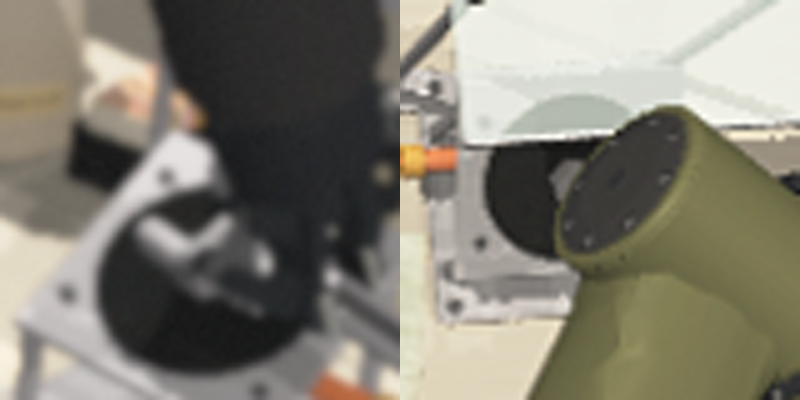

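The top view is blocked by the arm. The scene view shows the jaws bright near crop (140–215, 215–275), lower than I predicted, so the wrench may be drooping in the grip. I'll check its pitch in the wrist picture.

Run:
```python
from h import *
c=cam('wrist',(np.zeros(3),np.eye(3)))
s=robot.observe(); im=capture('wrist'); cv2.imwrite('pics/w4.png',im[:,:,::-1])
r=nets.masks_of('wrist','wrench_grip'); m=r[0]['region'] if r else None; print(r and (r[0]['score'],np.array(r[0]['rect'])*[512,384,512,384]))
from scipy.optimize import least_squares
rows=[40,60,80,100,120,140,160,180,200,220]; obs=[]
for v in rows:
    x=np.nonzero(m[v])[0]; x=x[(x>190)&(x<330)]; obs.append((x.min()-.5,x.max()+.5) if len(x) else (np.nan,)*2)
obs=np.array(obs); print(obs.T, np.diff(obs)[:,0])
# handle top plane: z = z0 + k*x (tool coords), half width 12 -> fit
def edges(th):
    z0,k,y0=th; X=np.linspace(-.02,.14,60); out=[]
    for sgn in (-1,1):
        uv=proj(c,np.c_[X,np.full(60,y0+sgn*.0118),z0+k*X]); o=np.argsort(uv[:,1]); out.append(np.interp(rows,uv[o,1],uv[o,0]))
    return np.array(out).T
g=~np.isnan(obs[:,0])
f=least_squares(lambda t:(edges(t)-obs)[g].ravel(),[.16,0,0],loss='soft_l1'); print(f.x,np.degrees(np.arctan(f.x[1])),np.abs(f.fun).mean())
K=cam('scene'); p0,R0=tcp(s); nc=np.load('nut.npz')['nc']
for a in (0,np.radians(10),np.radians(20),np.radians(30)):
    # droop about pad axis (tool y), pivot at (0,0,.1618): mouth end goes to +tool z
    q=[]
    for x,y,z in [(10,-14,10),(10,-30,10),(10,22,10),(-20,0,10),(-40,8,16)]:
        d=np.array([-.0937-x/1e3,y/1e3,.1788-.01-(z-10)/1e3])-[0,0,.1688]; Rr=Ro.from_rotvec([0,-a,0]).as_matrix(); 
        d2=Rr@d; d2=d2 if (Rr@[-1,0,0])[2]>=0 else Rr.T@d
        q.append(R0@(d2+[0,0,.1688])+p0)
    print(np.degrees(a).round(),proj(K,q).round(0).tolist())
print('nut',proj(K,nc))
```

```text
(0.64, array([257.0752, 175.5648,  68.3008, 351.0912]))
[[228.5 228.5 229.5 228.5 228.5 228.5 229.5 229.5 229.5 229.5]
 [291.5 290.5 289.5 287.5 287.5 286.5 286.5 285.5 284.5 284.5]] [63. 62. 60. 59. 59. 58. 57. 56. 55. 55.]
[ 0.16539054 -0.00831684  0.00140326] -0.4765090624190364 0.7391877529130554
0.0 [[380.0, 218.0], [384.0, 214.0], [370.0, 227.0], [384.0, 227.0], [388.0, 232.0]]
10.0 [[381.0, 223.0], [386.0, 219.0], [371.0, 232.0], [386.0, 231.0], [388.0, 234.0]]
20.0 [[384.0, 228.0], [388.0, 224.0], [374.0, 237.0], [387.0, 234.0], [389.0, 237.0]]
30.0 [[387.0, 233.0], [391.0, 229.0], [377.0, 242.0], [390.0, 238.0], [391.0, 239.0]]
nut [[380.93561074 235.42559178]]
```

The fitted pitch is only 0.5°, and the movable jaw tip is where predicted (370,227), so there is no droop. I'll make a small correction and go down.

>>> {"name": "step_arm", "arguments": {
  "jaw": [15,15,15,15,15,15,15],
  "offset": [
    [-0.11,-0.1,0.2],
    [0,0,0.3],
    [0,0,0.3],
    [0,0,0.3],
    [0,0,0.3],
    [0,0,0.2],
    [0,0,0]
  ],
  "rot": [
    [0.04,-0.04,-0.02],
    [0,0,0],
    [0,0,0],
    [0,0,0],
    [0,0,0],
    [0,0,0],
    [0,0,0]
  ]
}}

```text
t: 10.48
eef_pos: [0.4349, -0.4043, 0.2617]
orientation: [0.202, -0.654, 0.711, -0.161]
contact_force: [-0.1, 0.6, -4.6]
grip_width: 0.0211
grip_force: 98.6
```

>>> {"name": "step_arm", "arguments": {
  "jaw": [15,15,15,15],
  "offset": [
    [0,0,0.06],
    [0,0,0.06],
    [0,0,0.06],
    [0,0,0]
  ],
  "rot": [
    [0,0,0],
    [0,0,0],
    [0,0,0],
    [0,0,0]
  ]
}}

```text
t: 10.82
eef_pos: [0.4369, -0.4046, 0.26]
orientation: [0.202, -0.653, 0.711, -0.163]
contact_force: [0.1, 0.7, -4.0]
grip_width: 0.0209
grip_force: 98.6
```

```bash
cat > rel.py <<'E'
from h import *
nc=np.load('nut.npz')['nc']; R=toolR(3.6,0.149); s=robot.observe(); p0,R0=tcp(s)
print(s['t'],'nut in tool mm',(R0.T@(nc-p0)*1000).round(1),'rot err deg',np.degrees(Ro.from_matrix(R0.T@R).as_rotvec()).round(2),'F tool',(R0.T@np.array(s['contact_force'])).round(1),'grip',s['grip_width'],'j',np.round(s['joint_positions'],2))
E
python3 rel.py
```

```text
10.8167 nut in tool mm [-93.    5.5 175.1] rot err deg [-0.06  0.04  0.07] F tool [-0.4  2.   3.5] grip 0.020902991491846656 j [-0.51 -0.08 -0.22 -0.33 -1.    0.55]
```

>>> {"name": "step_arm", "arguments": {
  "jaw": [15,15,15,15,15],
  "offset": [
    [0.09,0.05,0.0],
    [0,0,0.06],
    [0,0,0.06],
    [0,0,0],
    [0,0,0]
  ],
  "rot": [
    [0,0,0],
    [0,0,0],
    [0,0,0],
    [0,0,0],
    [0,0,0]
  ]
}}

```text
t: 11.23
eef_pos: [0.4371, -0.4066, 0.2564]
orientation: [0.202, -0.653, 0.711, -0.163]
contact_force: [-0.1, -0.3, -4.3]
grip_width: 0.021
grip_force: 98.7
```

```bash
python3 rel.py
```

```text
11.2333 nut in tool mm [-95.1   4.1 171.9] rot err deg [-0.04  0.06  0.06] F tool [0.6 2.2 3.6] grip 0.021046979939987352 j [-0.52 -0.07 -0.22 -0.33 -1.    0.55]
```

>>> {"name": "step_arm", "arguments": {
  "jaw": [15,15,15,15],
  "offset": [
    [0,0,0.05],
    [0,0,0.05],
    [0,0,0],
    [0,0,0]
  ],
  "rot": [
    [0,0,0],
    [0,0,0],
    [0,0,0],
    [0,0,0]
  ]
}}

```text
t: 11.57
eef_pos: [0.4382, -0.4067, 0.2551]
orientation: [0.202, -0.653, 0.711, -0.163]
contact_force: [-3.3, 0.7, -0.2]
grip_width: 0.0212
grip_force: 99.3
```

```bash
python3 rel.py
```

```text
11.5667 nut in tool mm [-95.4   4.4 170.2] rot err deg [-0.06  0.02  0.09] F tool [-0.4  3.  -1.5] grip 0.021220166026632115 j [-0.51 -0.07 -0.22 -0.33 -0.99  0.55]
```

>>> {"name": "step_arm", "arguments": {
  "jaw": [15,15,28,36,45,45,45],
  "newtons": 40,
  "offset": [
    [0,0,0.03],
    [0,0,0],
    [0,0,0],
    [0,0,0],
    [0,0,0],
    [0,0,0],
    [0,0,0]
  ],
  "rot": [
    [0,0,0],
    [0,0,0],
    [0,0,0],
    [0,0,0],
    [0,0,0],
    [0,0,0],
    [0,0,0]
  ]
}}

```text
t: 12.15
eef_pos: [0.439, -0.4065, 0.254]
orientation: [0.202, -0.653, 0.711, -0.163]
contact_force: [1.4, -0.2, -0.7]
grip_width: 0.0456
grip_force: 0.0
```

>>> {"name": "step_arm", "arguments": {
  "jaw": [45,45,45,45,45,45,45],
  "offset": [
    [0,0,-0.3],
    [0,0,-0.8],
    [0,0,-0.9],
    [0.9,0,-0.9],
    [0.9,0,-0.9],
    [0,0,0],
    [0,0,0]
  ],
  "rot": [
    [0,0,0],
    [0,0,0],
    [0,0,0],
    [0,0,0],
    [0,0,0],
    [0,0,0],
    [0,0,0]
  ]
}}

```text
t: 12.73
eef_pos: [0.3877, -0.4554, 0.3345]
orientation: [0.202, -0.653, 0.712, -0.164]
contact_force: [0.1, 0.5, -0.5]
grip_width: 0.0453
grip_force: 0.0
```

```bash
python3 rel.py
python3 - <<'E'
from h import *
s=robot.observe(); pose=tcp(s); im=capture('wrist'); cv2.imwrite('pics/w5.png',im[:,:,::-1]); np.savez('w5.npz',p=pose[0],R=pose[1])
print(proj(cam('wrist',pose),np.load('nut.npz')['nc']))
for th in ['wrench_grip','wrench_worm','nut_centre']:
    for d in nets.masks_of('wrist',th)[:1]: print(th,round(d['score'],2),(np.array(d['rect'])*[512,384,512,384]).round(1))
E
```

```text
12.7333 nut in tool mm [-141.8    5.4  265.4] rot err deg [-0.19 -0.1   0.01] F tool [-0.5  0.3  0.5] grip 0.045298823615128866 j [-0.65 -0.08 -0.08 -0.36 -1.18  0.64]
[[260.71882416 345.60335873]]
wrench_grip 0.97 [260.1 222.   71.  250.1]
wrench_worm 0.65 [266.2 313.8  26.4  24.6]
nut_centre 0.94 [262.7 341.2  36.8  18.4]
```

View pics/w5.png

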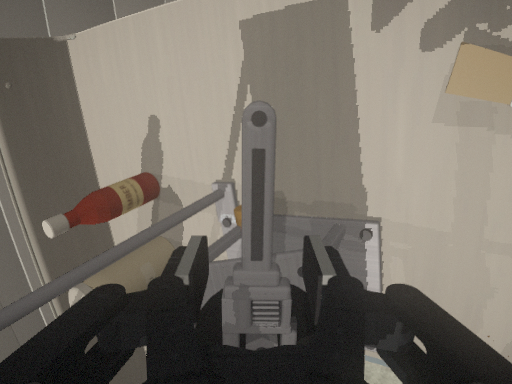

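The wrench lies on the nut with its handle straight up the picture. The worm is at (266,314) and the nut sits between the jaws at (262,341).

Run:
```python
from h import *
z=np.load('w5.npz'); pose=(z['p'],z['R']); c=cam('wrist',pose); nc=np.load('nut.npz')['nc']; R=toolR(3.6,.149); n=-R[:,2]
def pl(uv,h): o,D=ray(c,[uv]); X=o+D[0]*(((nc+n*h-o)@n)/(D[0]@n)); return ((X-nc)@np.c_[-R[:,0],R[:,1]]*1000).round(1)
print('worm',pl((266.2,313.8),.014)); print('handle end hole',pl((259.5,118),.007),'end',pl((259.5,101),.005)); 
for v in (130,200,250): print('handle L,R',v,pl((244.5+ (0 if v<200 else -1),v),.007),pl((274,v),.007))
# press pose: tip 4 mm above worm top, tool x=-wx, shut (tip .1734)
for dx in (-48,):
    tip=nc-R[:,0]*dx/1e3*1.0+R[:,1]*.0045+n*(.016+.012)
    p=tip-R@np.array([0,0,.1734]); print(p); plan(p,R,4)
```

```text
worm [-45.7   3.9]
handle end hole [-198.7   -2.2] end [-210.    -2.2]
handle L,R 130 [-190.6  -12.5] [-190.6    7.8]
handle L,R 200 [-139.9  -13.6] [-139.9    8.6]
handle L,R 250 [-99.3 -14. ] [-99.4   9.4]
[ 0.41809171 -0.35966489  0.28126229]
rows 4 offset [-0.917, 0.082, 0.614] rot [0.001, 0.005, 0.003]
```

>>> {"name": "step_arm", "arguments": {
  "jaw": [0,0,0,0,0,0,0],
  "newtons": 40,
  "offset": [
    [0,0,0],
    [0,0,0],
    [-0.9,0.1,0.61],
    [-0.9,0.1,0.61],
    [-0.9,0.1,0.61],
    [-0.9,0.1,0.61],
    [0,0,0]
  ],
  "rot": [
    [0,0,0],
    [0,0,0],
    [0,0,0],
    [0,0,0],
    [0,0,0],
    [0,0,0],
    [0,0,0]
  ]
}}

```text
t: 13.52
eef_pos: [0.4164, -0.3583, 0.2779]
orientation: [0.202, -0.654, 0.711, -0.16]
contact_force: [-0.8, -0.1, -1.1]
grip_width: 0.0002
grip_force: 0.0
```

>>> {"name": "step_arm", "arguments": {
  "jaw": [0,0,0,0],
  "offset": [
    [0,0,0.12],
    [0,0,0.12],
    [0,0,0.1],
    [0,0,0]
  ],
  "rot": [
    [0,0,0],
    [0,0,0],
    [0,0,0],
    [0,0,0]
  ]
}}

```text
t: 13.85
eef_pos: [0.4204, -0.3622, 0.274]
orientation: [0.202, -0.653, 0.712, -0.163]
contact_force: [0.1, -0.3, -0.7]
grip_width: -0.0
grip_force: 0.0
```

```bash
python3 rel.py
```

```text
13.85 nut in tool mm [-50.8  -5.8 194.1] rot err deg [-0.04  0.03  0.02] F tool [0.3 0.2 0.6] grip -2.1128707011903648e-06 j [-0.45 -0.2  -0.32 -0.29 -1.    0.46]
```

>>> {"name": "step_arm", "arguments": {
  "jaw": [0,0,0,0],
  "offset": [
    [0,0,0.1],
    [0,0,0.08],
    [0,0,0.06],
    [0,0,0]
  ],
  "rot": [
    [0,0,0],
    [0,0,0],
    [0,0,0],
    [0,0,0]
  ]
}}

```text
t: 14.18
eef_pos: [0.4227, -0.3625, 0.2706]
orientation: [0.201, -0.653, 0.711, -0.164]
contact_force: [-7.9, 0.0, 6.1]
grip_width: 0.0
grip_force: 4.4
```

```bash
python3 rel.py
```

```text
14.1833 nut in tool mm [-51.6  -5.4 189.9] rot err deg [-0.05 -0.09  0.11] F tool [ 0.   3.8 -9.3] grip 1.2862583552925615e-06 j [-0.44 -0.2  -0.32 -0.29 -1.    0.46]
```

>>> {"name": "step_arm", "arguments": {
  "jaw": [0,0,0,0,0,0,0,0,0],
  "offset": [
    [-0.08,0,0.02],
    [-0.08,0,0],
    [-0.08,0,0],
    [-0.08,0,0],
    [-0.08,0,0],
    [-0.08,0,0],
    [-0.08,0,0],
    [-0.08,0,0],
    [0,0,0]
  ],
  "rot": [
    [0,0,0],
    [0,0,0],
    [0,0,0],
    [0,0,0],
    [0,0,0],
    [0,0,0],
    [0,0,0],
    [0,0,0],
    [0,0,0]
  ]
}}

```text
t: 14.93
eef_pos: [0.4235, -0.3473, 0.2722]
orientation: [0.2, -0.653, 0.711, -0.165]
contact_force: [-9.9, -2.7, 9.3]
grip_width: 0.0002
grip_force: 6.1
```

```bash
python3 rel.py
```

```text
14.9333 nut in tool mm [-36.7  -5.2 190.3] rot err deg [-0.09 -0.23  0.13] F tool [  2.7   3.7 -13.1] grip 0.00016605760850903984 j [-0.41 -0.23 -0.36 -0.27 -0.99  0.42]
```

>>> {"name": "step_arm", "arguments": {
  "jaw": [0,0,0,0,0,0,0,0,0,0,0,0],
  "offset": [
    [0,0,-0.3],
    [0.32,0,0],
    [0.32,0,0],
    [0,0,0.15],
    [0,0,0.14],
    [0,0,0],
    [-0.09,0,0],
    [-0.09,0,0],
    [-0.09,0,0],
    [-0.09,0,0],
    [-0.09,0,0],
    [-0.09,0,0]
  ],
  "rot": [
    [0,0,0],
    [0,0,0],
    [0,0,0],
    [0,0,0],
    [0,0,0],
    [0,0,0],
    [0,0,0],
    [0,0,0],
    [0,0,0],
    [0,0,0],
    [0,0,0],
    [0,0,0]
  ]
}}

```text
t: 15.93
eef_pos: [0.423, -0.3501, 0.2717]
orientation: [0.199, -0.653, 0.712, -0.164]
contact_force: [-14.4, -7.5, 9.5]
grip_width: -0.0001
grip_force: 7.8
```

>>> {"name": "step_arm", "arguments": {
  "jaw": [0,0],
  "offset": [
    [-0.09,0,0],
    [0,0,0]
  ],
  "rot": [
    [0,0,0],
    [0,0,0]
  ]
}}

```text
t: 16.1
eef_pos: [0.423, -0.3477, 0.2718]
orientation: [0.199, -0.654, 0.712, -0.164]
contact_force: [-14.7, -4.7, 10.5]
grip_width: 0.0005
grip_force: 8.2
```

```bash
python3 rel.py
```

```text
16.1 nut in tool mm [-37.3  -6.3 190.1] rot err deg [ 0.04 -0.26  0.14] F tool [  5.    7.1 -16.6] grip 0.0005089098731425237 j [-0.41 -0.23 -0.36 -0.27 -0.99  0.42]
```

>>> {"name": "step_arm", "arguments": {
  "jaw": [0,0,0,0,0,0,0,0,0,0,0,0],
  "offset": [
    [0,0,-0.3],
    [0.32,0,0],
    [0.32,0,0],
    [0,0,0.15],
    [0,0,0.12],
    [0,0,0],
    [-0.09,0,0],
    [-0.09,0,0],
    [-0.09,0,0],
    [-0.09,0,0],
    [-0.09,0,0],
    [-0.09,0,0]
  ],
  "rot": [
    [0,0,0],
    [0,0,0],
    [0,0,0],
    [0,0,0],
    [0,0,0],
    [0,0,0],
    [0,0,0],
    [0,0,0],
    [0,0,0],
    [0,0,0],
    [0,0,0],
    [0,0,0]
  ]
}}

```text
t: 17.1
eef_pos: [0.4226, -0.3502, 0.2715]
orientation: [0.199, -0.653, 0.712, -0.164]
contact_force: [-13.5, -7.2, 7.8]
grip_width: 0.0
grip_force: 6.7
```

>>> {"name": "step_arm", "arguments": {
  "jaw": [0,0],
  "offset": [
    [-0.09,0,0],
    [0,0,0]
  ],
  "rot": [
    [0,0,0],
    [0,0,0]
  ]
}}

```text
t: 17.27
eef_pos: [0.4226, -0.348, 0.2716]
orientation: [0.199, -0.653, 0.712, -0.164]
contact_force: [-13.7, -7.4, 7.9]
grip_width: 0.0004
grip_force: 6.9
```

```bash
python3 rel.py
```

```text
17.2667 nut in tool mm [-37.6  -6.9 190.3] rot err deg [ 0.09 -0.25  0.12] F tool [  7.8   7.3 -13.9] grip 0.0004046154626495528 j [-0.41 -0.23 -0.36 -0.27 -0.99  0.42]
```

>>> {"name": "step_arm", "arguments": {
  "jaw": [0,0,0,0,0,0,0,0,0,0],
  "offset": [
    [0,0,-0.3],
    [0.32,0,0],
    [0.32,0,0],
    [0,0,0.15],
    [0,0,0.14],
    [0,0,0],
    [-0.09,0,0],
    [-0.09,0,0],
    [-0.09,0,0],
    [-0.09,0,0]
  ],
  "rot": [
    [0,0,0],
    [0,0,0],
    [0,0,0],
    [0,0,0],
    [0,0,0],
    [0,0,0],
    [0,0,0],
    [0,0,0],
    [0,0,0],
    [0,0,0]
  ]
}}

```text
t: 18.1
eef_pos: [0.423, -0.3551, 0.2717]
orientation: [0.2, -0.653, 0.711, -0.165]
contact_force: [-4.9, -9.0, 6.0]
grip_width: -0.0
grip_force: 3.7
```

```bash
python3 rel.py
```

```text
18.1 nut in tool mm [-44.8  -5.2 190.3] rot err deg [-0.1  -0.29  0.12] F tool [ 8.8  0.4 -7.8] grip -4.719215283472615e-05 j [-0.43 -0.22 -0.34 -0.28 -0.99  0.44]
```

>>> {"name": "step_arm", "arguments": {
  "jaw": [0,0,0],
  "offset": [
    [-0.09,0,0],
    [-0.09,0,0],
    [0,0,0]
  ],
  "rot": [
    [0,0,0],
    [0,0,0],
    [0,0,0]
  ]
}}

```text
t: 18.35
eef_pos: [0.4236, -0.3501, 0.2722]
orientation: [0.201, -0.653, 0.711, -0.165]
contact_force: [-4.6, -7.2, 4.9]
grip_width: 0.0002
grip_force: 3.8
```

```bash
python3 rel.py
```

```text
18.35 nut in tool mm [-39.5  -4.7 190.4] rot err deg [-0.15 -0.24  0.13] F tool [ 7.1  0.9 -6.7] grip 0.00024167315245770296 j [-0.41 -0.23 -0.35 -0.28 -0.99  0.43]
```

>>> {"name": "step_arm", "arguments": {
  "jaw": [0,85,85,85,85,85,85],
  "offset": [
    [0,0,-0.6],
    [0.4,0,-0.9],
    [0.4,0,-0.9],
    [0.4,0,-0.9],
    [0.4,0,-0.9],
    [0,0,0],
    [0,0,0]
  ],
  "rot": [
    [0,0,0],
    [0,0,0],
    [0,0,0],
    [0,0,0],
    [0,0,0],
    [0,0,0],
    [0,0,0]
  ]
}}

```text
t: 18.93
eef_pos: [0.3687, -0.3922, 0.359]
orientation: [0.202, -0.653, 0.711, -0.163]
contact_force: [0.6, -0.9, -0.4]
grip_width: 0.0725
grip_force: 0.0
```

```bash
python3 rel.py
python3 - <<'E'
from h import *
s=robot.observe(); pose=tcp(s); im=capture('wrist'); cv2.imwrite('pics/w6.png',im[:,:,::-1]); np.savez('w6.npz',p=pose[0],R=pose[1])
u,v=proj(cam('wrist',pose),np.load('nut.npz')['nc'])[0]; print(u,v)
for th in ['wrench_grip','wrench_worm','wrench_jaw','nut_centre']:
    for d in nets.masks_of('wrist',th)[:1]: print(th,round(d['score'],2),(np.array(d['rect'])*[512,384,512,384]).round(1))
u,v=int(u),int(v); v=min(v,324); print(u-80,v-60); cv2.imwrite('pics/w6c.png',cv2.resize(im[v-60:v+60,u-80:u+80],(800,600),interpolation=cv2.INTER_CUBIC)[:,:,::-1])
E
```

```text
18.9333 nut in tool mm [-77.8  -5.  294.4] rot err deg [-0.13  0.    0.02] F tool [ 0.9 -0.4  0.6] grip 0.0725318395854029 j [-0.56 -0.26 -0.21 -0.32 -1.2   0.53]
249.2131022832566 266.5767340318039
wrench_grip 0.6 [249.2 146.4  67.3 272.4]
wrench_worm 0.9 [255.8 229.4  27.3  24.1]
nut_centre 0.56 [251.  266.3  37.6  37.5]
169 206
```

View pics/w6c.png

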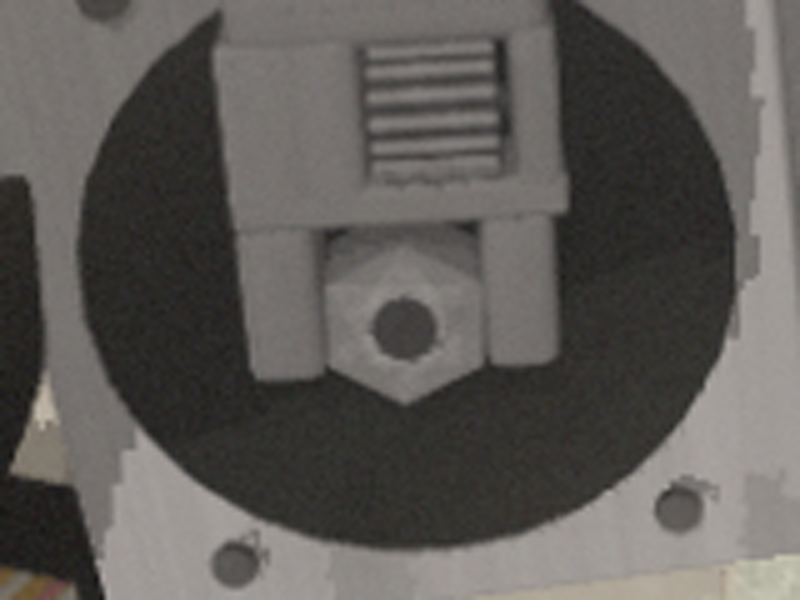

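The jaws sit snug against both flats of the nut: the jaw inner edges are at crop x≈325 and 485, and the nut fills the gap. Next I'll straddle the handle and swing it.

```bash
cat > sw.py <<'E'
from h import *
nc=np.load('nut.npz')['nc']
def pose(th,off): R=toolR(3.6,th); return nc-R@(np.array(off)/1000),R
E
python3 - <<'E'
from sw import *
z=np.load('w6.npz'); c=cam('wrist',(z['p'],z['R'])); R=toolR(3.6,.149); n=-R[:,2]; im=cv2.imread('pics/w6.png'); capture('wrist')
m=nets.masks_of('wrist','wrench_grip')[0]['region']; L=[]
for v in range(30,150,10):
    x=np.nonzero(m[v])[0]; o,D=ray(c,[((x.min()+x.max())/2,v)]); X=o+D[0]*(((nc+n*.007-o)@n)/(D[0]@n)); L.append((X-nc)@np.c_[-R[:,0],R[:,1]]*1000)
L=np.array(L); f=np.polyfit(L[:,0],L[:,1],1); print('handle line slope',f, L[[0,-1]])
a=pose(.149,(-120,0,220)); b=pose(.149,(-120,0,172))
plan(*a,5); plan(*b,4,start=a); 
plan(*pose(1.0,(-120,0,172)),20,start=b)
E
```

```text
handle line slope [ 0.06192253 -1.94555536] [[-195.76080893  -13.75734113]
 [-115.38898839   -8.88378973]]
rows 5 offset [0.344, -0.049, 0.584] rot [0.001, 0.003, 0.003]
rows 4 offset [-0.0, -0.0, 0.48] rot [0.0, 0.0, 0.0]
rows 20 offset [-0.004, 0.204, -0.0] rot [0.0, -0.0, 0.406]
```

Run:
```python
from sw import *
a=pose(.087,(-120,2,220)); b=pose(.087,(-120,2,172))
plan(*a,5); plan(*b,4,start=a); plan(*pose(1.0,(-120,2,172)),20,start=b)
```

```text
rows 5 offset [0.344, -0.116, 0.584] rot [0.0, 0.003, -0.116]
rows 4 offset [-0.0, 0.0, 0.48] rot [0.0, 0.0, 0.0]
rows 20 offset [-0.001, 0.219, -0.0] rot [0.0, -0.0, 0.436]
```

>>> {"name": "step_arm", "arguments": {
  "jaw": [45,45,45,45,45,45,45,45,45,45,45,45],
  "offset": [
    [0.34,-0.12,0.58],
    [0.34,-0.12,0.58],
    [0.34,-0.12,0.58],
    [0.34,-0.12,0.58],
    [0.34,-0.12,0.58],
    [0,0,0],
    [0,0,0.48],
    [0,0,0.48],
    [0,0,0.48],
    [0,0,0.4],
    [0,0,0],
    [0,0,0]
  ],
  "rot": [
    [0,0,-0.12],
    [0,0,-0.12],
    [0,0,-0.12],
    [0,0,-0.12],
    [0,0,-0.12],
    [0,0,0],
    [0,0,0],
    [0,0,0],
    [0,0,0],
    [0,0,0],
    [0,0,0],
    [0,0,0]
  ]
}}

```text
t: 20.28
eef_pos: [0.4392, -0.431, 0.26]
orientation: [0.196, -0.676, 0.69, -0.168]
contact_force: [-0.2, -0.7, 0.1]
grip_width: 0.0447
grip_force: 0.0
```

```bash
python3 rel.py
```

```text
20.2833 nut in tool mm [-119.2    2.2  174.9] rot err deg [0.02 0.09 3.68] F tool [ 0.7  0.1 -0.2] grip 0.04474662798709861 j [-0.56 -0.02 -0.16 -0.35 -1.02  0.66]
```

>>> {"name": "step_arm", "arguments": {
  "jaw": [45,45,45,45,45,45,45,45,45,45,45,45],
  "offset": [
    [0,0,0.16],
    [0,0.22,0],
    [0,0.22,0],
    [0,0.22,0],
    [0,0.22,0],
    [0,0.22,0],
    [0,0.22,0],
    [0,0.22,0],
    [0,0.22,0],
    [0,0.22,0],
    [0,0.22,0],
    [0,0,0]
  ],
  "rot": [
    [0,0,0],
    [0,0,0.44],
    [0,0,0.44],
    [0,0,0.44],
    [0,0,0.44],
    [0,0,0.44],
    [0,0,0.44],
    [0,0,0.44],
    [0,0,0.44],
    [0,0,0.44],
    [0,0,0.44],
    [0,0,0]
  ]
}}

```text
t: 21.28
eef_pos: [0.3945, -0.4184, 0.2318]
orientation: [0.23, -0.499, 0.827, -0.12]
contact_force: [-0.8, -0.6, -0.4]
grip_width: 0.0454
grip_force: 0.0
```

```bash
python3 rel.py
python3 - <<'E'
from sw import *
plan(*pose(1.0,(-120,2,170)),11); plan(*pose(1.1,(-120,2,170)),13)
E
```

```text
21.2833 nut in tool mm [-119.7    3.3  172.2] rot err deg [-1.200e-01  2.000e-02 -2.282e+01] F tool [ 0.9  0.6 -0.1] grip 0.045402289221859786 j [-0.59 -0.1  -0.28 -0.37 -0.99  0.24]
rows 11 offset [0.0, 0.201, 0.008] rot [-0.001, 0.001, 0.393]
rows 13 offset [0.0, 0.207, 0.006] rot [-0.001, 0.001, 0.406]
```

```bash
cat > hl.py <<'E'
from sw import *
s=robot.observe(); ps=tcp(s); im=capture('wrist'); cv2.imwrite('pics/hl.png',im[:,:,::-1]); c=cam('wrist',ps); n=stand(3.6)[2]; xs,ys,_=stand(3.6); up=np.cross(ys,n)
r=nets.masks_of('wrist','wrench_grip'); m=r[0]['region']; print(round(r[0]['score'],2),(np.array(r[0]['rect'])*[512,384,512,384]).round(0)); L=[]
for v in range(30,200,10):
    x=np.nonzero(m[v])[0]
    if len(x)<15: continue
    o,D=ray(c,[((x.min()+x.max())/2,v)]); X=o+D[0]*(((nc+n*.007-o)@n)/(D[0]@n)); L.append(((X-nc)@ys*1e3,(X-nc)@up*1e3))
L=np.array(L); d=L[0]-L[-1]; f=cv2.fitLine(L.astype(np.float32),cv2.DIST_HUBER,0,.01,.01).ravel(); w=-f[:2]*np.sign(f[:2]@L[0]); print('wrench theta',np.arctan2(w[1],w[0]),'offset of line from nut',f[2:]@[-w[1],w[0]])
p,R=ps; wx=-R[:,0]; print('tool theta',np.arctan2(wx@up,wx@ys))
E
python3 hl.py
```

```text
0.78 [245. 203. 116. 299.]
wrench theta 0.44894218535977787 offset of line from nut 0.31703488903167454
tool theta 0.5472819543837106
```

>>> {"name": "step_arm", "arguments": {
  "jaw": [45,45,45,45,45,45,45,45,45,45,45],
  "offset": [
    [0,0.21,0],
    [0,0.21,0],
    [0,0.21,0],
    [0,0.21,0],
    [0,0.21,0],
    [0,0.21,0],
    [0,0.21,0],
    [0,0.21,0],
    [0,0.21,0],
    [0,0.21,0],
    [0,0,0]
  ],
  "rot": [
    [0,0,0.42],
    [0,0,0.42],
    [0,0,0.42],
    [0,0,0.42],
    [0,0,0.42],
    [0,0,0.42],
    [0,0,0.42],
    [0,0,0.42],
    [0,0,0.42],
    [0,0,0.42],
    [0,0,0]
  ]
}}

```text
t: 22.3
eef_pos: [0.3595, -0.3853, 0.2126]
orientation: [0.251, -0.307, 0.915, -0.067]
contact_force: [0.6, -0.8, -0.3]
grip_width: 0.0446
grip_force: 0.0
```

```bash
python3 rel.py; python3 hl.py
```

```text
22.3 nut in tool mm [-119.3    3.4  172.1] rot err deg [-1.000e-01  4.000e-02 -4.792e+01] F tool [ 0.2 -0.8  0.6] grip 0.044629126623317916 j [-0.57 -0.22 -0.42 -0.37 -0.96 -0.21]
0.63 [243. 202. 116. 300.]
wrench theta 0.8767748403611904 offset of line from nut -0.251169220947304
tool theta 0.9854373154563962
```

>>> {"name": "step_arm", "arguments": {
  "jaw": [45,45,45,45],
  "offset": [
    [0,0.15,0],
    [0,0.15,0],
    [0,0.1,0],
    [0,0,0]
  ],
  "rot": [
    [0,0,0.29],
    [0,0,0.29],
    [0,0,0.2],
    [0,0,0]
  ]
}}

```text
t: 22.73
eef_pos: [0.3546, -0.3771, 0.2097]
orientation: [0.253, -0.27, 0.927, -0.057]
contact_force: [-0.1, -1.8, -0.0]
grip_width: 0.0449
grip_force: 0.5
```

>>> {"name": "step_arm", "arguments": {
  "jaw": [45,45,45],
  "offset": [
    [0,0.1,0],
    [0,0.05,0],
    [0,0,0]
  ],
  "rot": [
    [0,0,0.2],
    [0,0,0.1],
    [0,0,0]
  ]
}}

```text
t: 22.98
eef_pos: [0.3528, -0.3739, 0.2087]
orientation: [0.254, -0.255, 0.931, -0.053]
contact_force: [-0.4, -2.0, 0.5]
grip_width: 0.0449
grip_force: 0.9
```

```bash
python3 rel.py; python3 hl.py
```

```text
22.9833 nut in tool mm [-119.2    3.   171.8] rot err deg [ -0.06   0.06 -54.41] F tool [ 1.1 -1.6 -0.7] grip 0.044919119341130534 j [-0.55 -0.25 -0.46 -0.36 -0.95 -0.33]
0.95 [242. 200. 117. 299.]
wrench theta 0.9906041236115001 offset of line from nut -0.09985774275401127
tool theta 1.098665050498232
```

>>> {"name": "step_arm", "arguments": {
  "jaw": [45,45,45,45],
  "offset": [
    [0,0.05,0],
    [0,0.05,0],
    [0,0.05,0],
    [0,0,0]
  ],
  "rot": [
    [0,0,0.1],
    [0,0,0.1],
    [0,0,0.1],
    [0,0,0]
  ]
}}

```text
t: 23.42
eef_pos: [0.351, -0.3706, 0.2078]
orientation: [0.255, -0.24, 0.935, -0.048]
contact_force: [-0.3, -3.0, 1.5]
grip_width: 0.0449
grip_force: 1.2
```

```bash
python3 rel.py; python3 hl.py
```

```text
23.4167 nut in tool mm [-119.3    2.9  171.7] rot err deg [-4.000e-02  6.000e-02 -5.625e+01] F tool [ 0.9 -2.8 -1.6] grip 0.04492782160075158 j [-0.55 -0.26 -0.47 -0.36 -0.95 -0.37]
0.72 [241. 202. 119. 297.]
wrench theta 1.0270271055771945 offset of line from nut 0.699495762686638
tool theta 1.1306868215809156
```

>>> {"name": "step_arm", "arguments": {
  "jaw": [45,45,45,45],
  "offset": [
    [0,0.05,0],
    [0,0.05,0],
    [0,0.05,0],
    [0,0,0]
  ],
  "rot": [
    [0,0,0.1],
    [0,0,0.1],
    [0,0,0.1],
    [0,0,0]
  ]
}}

```text
t: 23.85
eef_pos: [0.3495, -0.3673, 0.207]
orientation: [0.256, -0.226, 0.939, -0.045]
contact_force: [0.2, -5.5, 1.4]
grip_width: 0.0449
grip_force: 2.1
```

```bash
python3 rel.py; python3 hl.py
```

```text
23.85 nut in tool mm [-119.2    3.   171.7] rot err deg [-6.000e-02  5.000e-02 -5.805e+01] F tool [ 1.7 -5.3 -1.3] grip 0.04492600696611773 j [-0.54 -0.27 -0.48 -0.36 -0.95 -0.41]
0.82 [242. 201. 120. 301.]
wrench theta 1.0583593712408865 offset of line from nut 0.9147290555811196
tool theta 1.1621018727628734
```

>>> {"name": "step_arm", "arguments": {
  "jaw": [45,45,45,85,85,85,85,85,85,85],
  "offset": [
    [0,-0.3,0],
    [0,-0.1,-0.3],
    [0,0,-0.9],
    [-0.4,0,-0.9],
    [-0.4,0,-0.9],
    [-0.4,0,-0.9],
    [-0.4,0,-0.9],
    [0,0,0],
    [0,0,0],
    [0,0,0]
  ],
  "rot": [
    [0,0,0],
    [0,0,0],
    [0,0,0],
    [0,0,0],
    [0,0,0],
    [0,0,0],
    [0,0,0],
    [0,0,0],
    [0,0,0],
    [0,0,0]
  ]
}}

```text
t: 24.78
eef_pos: [0.3242, -0.362, 0.3304]
orientation: [0.255, -0.226, 0.939, -0.043]
contact_force: [1.2, 0.3, -0.2]
grip_width: 0.0849
grip_force: 0.0
```

```bash
python3 rel.py; python3 hl.py
python3 - <<'E'
from sw import *
im=cv2.imread('pics/hl.png'); s=robot.observe(); ps=tcp(s); np.savez('w7.npz',p=ps[0],R=ps[1])
u,v=proj(cam('wrist',ps),nc)[0].astype(int); v=min(v,324); print(u-80,v-60); cv2.imwrite('pics/w7c.png',cv2.resize(im[v-60:v+60,u-80:u+80],(800,600),interpolation=cv2.INTER_CUBIC))
E
```

```text
24.7833 nut in tool mm [-79.4  11.9 291. ] rot err deg [  0.08   0.12 -58.04] F tool [-0.9 -0.2  0.7] grip 0.08485984990230955 j [-0.56 -0.4  -0.37 -0.32 -1.19 -0.48]
0.75 [264. 149.  75. 275.]
wrench theta 1.0380071348893793 offset of line from nut -0.7064355147540482
tool theta 1.161998456987359
189 210
```

View pics/w7c.png

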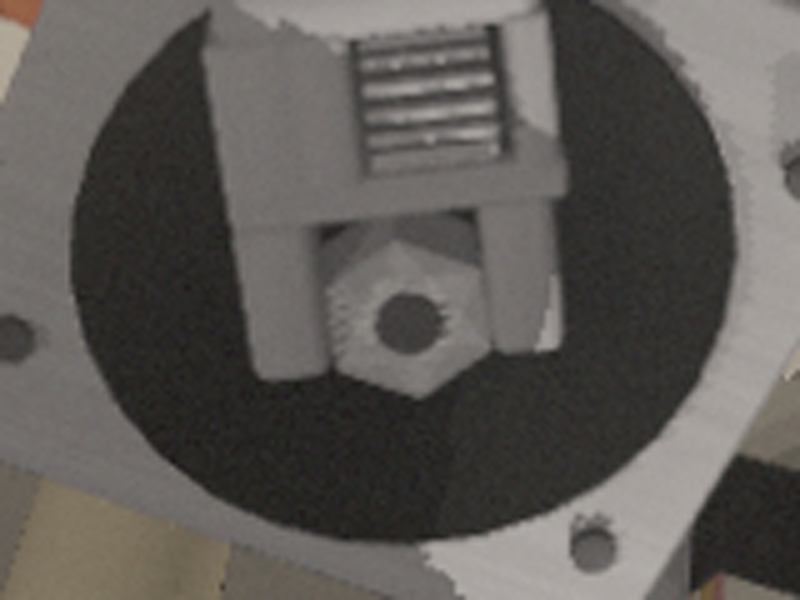

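The jaws still hold the nut snugly. The nut's corners show at crop (395,240), (485,275), (492,350), (418,398), (335,368) and (325,285), so I can compute its turn.

Run:
```python
from sw import *
xs,ys,n=stand(3.6); up=np.cross(ys,n)
def ang(f,C,o0):
    z=np.load(f); c=cam('wrist',(z['p'],z['R'])); U=(np.array(C,float)+.5)/5-.5+o0; o,D=ray(c,U); P=o+D*(((nc+n*.006-o)@n)/(D@n))[:,None]; m=P.mean(0); a=np.degrees(np.arctan2((P-m)@up,(P-m)@ys)); print(((m-nc-n*.006)*1e3).round(1),np.linalg.norm(P-m,axis=1).round(4),(a%60).round(1),(a%60).mean())
ang('w7.npz',[[395,240],[485,275],[492,350],[418,398],[335,368],[325,285]],[189,210])
ang('w6.npz',[[403,243],[484,290],[487,358],[405,404],[329,366],[325,287]],[169,206])
```

```text
[-0.8  0.2 -0.5] [0.0161 0.0159 0.0161 0.0161 0.0161 0.0162] [57.4  2.4 59.  59.5 59.5  2.4] 40.05050528568702
[0.8 1.  0.5] [0.0164 0.0156 0.016  0.0163 0.0161 0.0161] [ 7.3 11.1  3.1  9.1  7.2  7.1] 7.475744989713948
```

>>> {"name": "step_arm", "arguments": {
  "jaw": [45,45,45,45,45,45,45,45,45,45],
  "offset": [
    [0,0,0],
    [0.4,0,0.9],
    [0.4,0,0.9],
    [0.4,0,0.9],
    [0.4,0,0.9],
    [0,0,0.9],
    [0,0,0.3],
    [0,0.2,0],
    [0,0.2,0],
    [0,0,0]
  ],
  "rot": [
    [0,0,0],
    [0,0,0],
    [0,0,0],
    [0,0,0],
    [0,0,0],
    [0,0,0],
    [0,0,0],
    [0,0,0],
    [0,0,0],
    [0,0,0]
  ]
}}

```text
t: 25.72
eef_pos: [0.3494, -0.367, 0.2083]
orientation: [0.256, -0.226, 0.939, -0.045]
contact_force: [0.3, -1.0, -0.1]
grip_width: 0.0452
grip_force: 0.4
```

>>> {"name": "step_arm", "arguments": {
  "jaw": [45,45,45],
  "offset": [
    [0,0.05,0],
    [0,0.05,0],
    [0,0,0]
  ],
  "rot": [
    [0,0,0.1],
    [0,0,0.1],
    [0,0,0]
  ]
}}

```text
t: 25.97
eef_pos: [0.3487, -0.3653, 0.208]
orientation: [0.257, -0.216, 0.941, -0.043]
contact_force: [1.9, -3.5, 0.4]
grip_width: 0.0449
grip_force: 1.8
```

```bash
python3 rel.py; python3 hl.py
```

```text
25.9667 nut in tool mm [-118.1    4.   173.1] rot err deg [-2.30e-01  5.00e-02 -5.92e+01] F tool [-0.1 -3.9  0.5] grip 0.04491656091978399 j [-0.54 -0.28 -0.49 -0.36 -0.95 -0.43]
0.95 [242. 202. 124. 299.]
wrench theta 1.0688208442266627 offset of line from nut 0.7098380993238607
tool theta 1.1822927062016153
```

>>> {"name": "step_arm", "arguments": {
  "jaw": [45,45,45,45],
  "offset": [
    [0,0.06,0],
    [0,0.06,0],
    [0,0.06,0],
    [0,0,0]
  ],
  "rot": [
    [0,0,0.1],
    [0,0,0.1],
    [0,0,0.1],
    [0,0,0]
  ]
}}

```text
t: 26.4
eef_pos: [0.3471, -0.3616, 0.207]
orientation: [0.257, -0.201, 0.944, -0.039]
contact_force: [1.8, -4.8, 2.2]
grip_width: 0.0449
grip_force: 2.8
```

```bash
python3 rel.py; python3 hl.py
```

```text
26.4 nut in tool mm [-118.4    3.5  172.8] rot err deg [-2.300e-01  1.000e-02 -6.101e+01] F tool [-0.5 -5.4 -1.1] grip 0.04493172433368128 j [-0.53 -0.29 -0.5  -0.35 -0.94 -0.47]
0.82 [243. 200. 122. 305.]
wrench theta 1.0993485579491717 offset of line from nut 0.081791864877232
tool theta 1.213871242816571
```

>>> {"name": "step_arm", "arguments": {
  "jaw": [45,45,45,45,45,45,45,45,45,45],
  "offset": [
    [0,-0.2,0],
    [0,-0.2,0],
    [0,0,-0.3],
    [0,0,-0.9],
    [-0.4,0,-0.9],
    [-0.4,0,-0.9],
    [-0.4,0,-0.9],
    [-0.4,0,-0.9],
    [0,0,0],
    [0,0,0]
  ],
  "rot": [
    [0,0,0],
    [0,0,0],
    [0,0,0],
    [0,0,0],
    [0,0,0],
    [0,0,0],
    [0,0,0],
    [0,0,0],
    [0,0,0],
    [0,0,0]
  ]
}}

```text
t: 27.33
eef_pos: [0.3217, -0.3579, 0.3317]
orientation: [0.257, -0.201, 0.944, -0.038]
contact_force: [-0.3, 0.2, -0.3]
grip_width: 0.0449
grip_force: 0.0
```

```bash
python3 rel.py; python3 hl.py
python3 - <<'E'
from sw import *
im=cv2.imread('pics/hl.png'); ps=tcp(); c=cam('wrist',ps); xs,ys,n=stand(3.6); up=np.cross(ys,n)
r=nets.masks_of('wrist','nut_centre'); print(r[0]['score'],(np.array(r[0]['rect'])*[512,384,512,384]).round(1),proj(c,nc))
# mouth estimate from handle end: wrench end is 208 mm behind the mouth
m=nets.masks_of('wrist','wrench_grip')[0]['region']; yx=np.argwhere(m); v=yx[:,0].min(); u=yx[yx[:,0]<v+3,1].mean(); o,D=ray(c,[(u,v)]); X=o+D[0]*(((nc+n*.004-o)@n)/(D[0]@n)); print('handle end dist from nut',np.hypot((X-nc)@ys,(X-nc)@up), 'px',u,v)
E
```

```text
27.3333 nut in tool mm [-78.   12.5 293.3] rot err deg [ -0.14   0.1  -60.97] F tool [0.3 0.3 0.1] grip 0.04487892618489156 j [-0.55 -0.42 -0.38 -0.32 -1.19 -0.54]
0.74 [263. 146.  82. 274.]
wrench theta 1.0746379092002878 offset of line from nut -0.8951806766494883
tool theta 1.213123069046536Traceback (most recent call last):
  File "<stdin>", line 3, in <module>
IndexError: list index out of range
```

```bash
python3 -c "
from bench import robot
print(robot.finish_job())"
```

```text
the job is handed in; nothing more can be done
None
```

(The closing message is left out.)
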